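Pack the microscope accessory case

ROBOT

A 7-joint arm with a two-finger parallel gripper is mounted at the origin on a cart in front of the work surface, level with it; the furniture and walls round the work are solid. World frame = base frame: x ahead of the robot, y to its left, z up, the work surface at z = 0. Lengths are in m, angles in rad, forces in N, time in s.
With the tool pointing down it reaches from about 0.4 to 0.875 m from the base axis. Payload 19.3 kg.
Tool frame: the origin (TCP) lies between the finger pads; the fingertips stand bot.tcp_to_tips ahead of it and the grasp point (between the pads) is the TCP (bot.tcp_to_tips is the distance from the TCP to the fingertips, in m); z points along the fingers, y is the line along which they close (so a half turn about z gives the same grasp; the last joint's range is limited). The gripper opens to 85 mm and grips with 20 to 120 N. Pads are 22 mm wide; open, the fingers measure 114 mm over their backs; the gripper's body (76 mm by 85 mm) begins 54 mm behind the grasp point. The pads swing forward as they close: fully open they stand 13 mm farther back than shut.
Start: joints at [-1.192, 0.521, -0.036, 1.599, 0.021, 1.021, -0.113], TCP at [0.271, 0.563, 0.25] pointing down, gripper open.
Joint ranges: [-2.91, 2.91], [-0.3, 2.13], [-1.5, 1.42], [0.17, 2.43], [-1.26, 4.41], [0.16, 1.93], [-2.52, 2.52]. Speed limits (rad/s): [1.89, 1.89, 2.39, 2.39, 3.01, 3.01, 3.01].

INTERFACE

Orientations are given as [roll, pitch, yaw] about the fixed x, y, z axes, in that order (R = Rz(yaw) Ry(pitch) Rx(roll)).
In Python, from workcell import telemetry, grab_frame, bot gives the robot as it stands. The module is installed in compiled form; this text tells all that it offers.
- The arm moves only by the shell command python3 -m crank 'ROWS' [FORCE]. ROWS is text: rows parted by semicolons, each of 7 numbers parted by spaces: the finger opening in m, from 0 to 0.0854, then the shift along the tool's x, y, z in m, then the turn, a rotation vector about the tool's x, y, z in degrees. A call has exactly 8 rows; each row shifts and turns the commanded pose from where the row before left it, along the tool's axes as they then stand; what a row does not reach is not made up. A row lasts 1/12 s, in which the tool goes at most 41.7 mm and 7.16 degrees, less where a joint would pass 70% of its speed; a pose out of reach is approached as far as the arm can. A call with a gripper value outside its range is refused whole. The fingers move at their own pace and stop on an object; FORCE is the grip in N (left out, the last holds). Time passes only in rows, so rows that do not move let the fingers close, or fill a call up. It gives the time, the measured TCP pose, the force, the opening and the grip force at its end, in the units of the state.
- telemetry.observe(): the state, without advancing time (a new reading comes with each control period).
- grab_frame(name): name is "scene" or "top" or "wrist"; returns a dict with "pixels" (384x512x3 uint8, red, green, blue), "depth" (384x512 float32, m along the optical axis (not along the pixel's ray), 0 where there is no reading), "vertical_fov" (degrees; the focal length in pixels is half the picture's height over the tangent of half this angle, whatever the lens; pixels are square), "cx", "cy" (the principal point, pixels), "distortion" ([k1, k2, p1, p2, k3] as OpenCV has them; the pictures are not rectified), "R" (3x3) and "t" (3): a world point X has camera coordinates R X + t; the wrist camera has in their place "hand_eye" (4x4, takes a point from camera to tool coordinates, whose origin is the TCP and whose axes are the flange's). Camera axes: x right, y down, z forward; pixel columns grow to the right and rows downward; lengths in m; the calibration is good to about 2 mm. A picture is of the moment at which its call begins: read the wrist's pose just before it.
- bot.job_done(): hands the job in; it is judged then, once.
The state is a dict: "clock": time; "qpos": joint angles; "qd": joint speeds; "joint_efforts": joint torques, N m; "position": TCP position; "tool_rot": TCP orientation; "force": force on the tool from outside, world axes, zero at the start; "moment": the same for the moment, N m; "grip_width": finger opening in m; "finger_force": force on a finger pad.
Only numpy, scipy, OpenCV 4.12 (cv2) and the standard library are available. Lean on these libraries where they do the work, as an engineer would, in place of code of your own. Each camera call takes 0.05 s, during which the arm holds its last target. There are 200 camera calls.

TASK

Pack the microscope's accessory case (its lid is off): stand the loose objective can, the one within easy reach on the desk, upright in the gap between the two cans in their trough, and the oil bottle upright in the round pocket behind the loupe. Lay the stage micrometer in its flat black slip case in the bottom of the stepped recess, then the lens tissue booklet flat on top of it, lengthwise along the recess. Leave the two cans and the loupe in the case as they are.

Things in the scene. Friction and masses are not known exactly. Their poses are not given: they have to be found in the camera images.
- can: objective can: clear-domed upright canister with a black base, 66 mm tall, 38 mm diameter over the lowest 20 mm and 36 mm above. The one on the desk in front of or beside the case (not the one far back by the window wall). Origin: centre of its underside, z up.
- bottle: small amber oil bottle with a black cap, upright, 56 mm tall; round body 25 mm in diameter up to 42 mm, above it the cap, 18 mm. Origin: centre of its underside, z up.
- micrometer: stage micrometer in its flat black slip case, 37 x 91 x 12 mm (x, y, z), lying on the desk. Origin: centre of its underside, y along its length.
- tissue: lens tissue booklet with blue covers, a rigid pad 55 x 85 x 10 mm (x, y, z), lying on the desk in front of or beside the case (not the one at the back). Origin: centre of its underside, y along its length.
- can_insert: Can insert: fixed matt grey block 138 x 104 x 26 mm in the open case (rim 11 mm higher). Origin: centre of its underside; x away from the robot to the case's hinge side, y left. A trough with dark floor, 127 mm long (x) and 42 wide, centred on the block, floor 4 mm above the origin, holds two cans at its ends; the gap between them, about 44 mm, is at the block's centre. The three inserts lie side by side in any order.
- bottle_insert: Bottle insert: fixed matt grey block 138 x 104 x 26 mm in the open case (rim 11 mm higher). Origin: centre of its underside; x away from the robot to the case's hinge side, y left. In its far half a round pocket, 30 mm in diameter, centre at x = +32 mm, y = 0, floor 8 mm above the origin; in its near half a rectangular recess with the loupe.
- flat_insert: Flat insert: fixed matt grey block 138 x 104 x 26 mm in the open case (rim 11 mm higher). Origin: centre of its underside; x away from the robot to the case's hinge side, y left. Stepped recess with dark floor, centred, 97 mm long (y): lower part 43 wide (x), floor 4 mm above the origin; from 14 mm up it is 63 wide. Micrometer fits below (top at 16), booklet on it, flush. Finger notches, 50 wide (y), cut to the lower floor, reach to x = +-58 mm.
- can_near: objective can of the same kind, already standing at the robot's end of the trough, 41 mm from the block's centre; loose. Origin: centre of its underside.
- can_far: objective can of the same kind, already standing at the far end of the trough, 41 mm from the block's centre; loose. Origin: centre of its underside.
- loupe: pale folding loupe, 26 x 54 x 15 mm (x, y, z), lying in its recess in front of the bottle's pocket; loose, stays there. Origin: centre of its underside.
Things that resemble listed ones, but are neither listed nor needed, are in the scene too. What is meant by the micrometer is not brown, and is the smaller of those in its own colour.

How it is judged:
At the end, for the whole second after the job is handed in: Can upright on the trough floor within 10 mm of its middle; bottle upright on its pocket floor within 8 mm; micrometer flat in the recess within 10 mm of its middle, booklet flat on it within 12 mm, both lengthwise; packed cans and loupe upright and within 8 mm of their start; all at rest (horizontal distance between can and can_insert below 0.01 m and z of can in the frame of can_insert between 0 and 0.008 m and angle between each of can, tissue, can_near, can_far, loupe's own z axis and vertical below 0.1 rad and x of bottle in the frame of bottle_insert between 0.024 and 0.04 m and y of bottle in the frame of bottle_insert between -0.008 and 0.008 m and z of bottle in the frame of bottle_insert between 0.004 and 0.012 m and angle between bottle's own z axis and vertical below 0.12 rad and horizontal distance between micrometer and flat_insert below 0.01 m and z of micrometer in the frame of flat_insert between 0.001 and 0.008 m and angle between micrometer's own z axis and vertical below 0.08 rad and horizontal distance between tissue and flat_insert below 0.012 m and z of tissue in the frame of flat_insert between 0.013 and 0.02 m and angle between the y axis of each of micrometer, tissue and the y axis of flat_insert, either way round below 0.2 rad and distance of each of can_near, can_far, loupe from where it was at the start of the episode below 0.008 m and linear speed of each of can, bottle, micrometer, tissue, can_near, can_far below 0.02 m/s and angular speed of each of can, bottle, micrometer, tissue, can_near, can_far below 0.2 rad/s); the robot touches nothing.
It fails at once if a can or the loupe already packed is pulled out or pushed over (distance of any of can_near, can_far, loupe from where it was at the start of the episode above 0.02 m or angle between any of can_near, can_far, loupe's own z axis and vertical above 0.35 rad).
It also fails if it takes over 102 s, if anything falls off the work surface, if the arm or the gripper's body presses on something with over 40 N, if the wrist force passes 120 N, or if a joint passes its speed limit or range.

## Working session

There is one attempt and no reset: what is moved stays moved. The work goes in short steps, Python scripts to look and compute and a shell command to move; the robot and the scene stay as the last step left them, time stands still between calls to the robot, and variables do not carry over. Pictures are saved under pics/ and viewed, at most 17 in all, crops included, and the job is handed in when it is done.

```bash
mkdir -p pics; cat > h.py <<'E'
import numpy as np, cv2
from workcell import telemetry, grab_frame, bot
from scipy.spatial.transform import Rotation as Ro
def K(f):
    h=f["pixels"].shape[0]; fo=h/2/np.tan(np.radians(f["vertical_fov"])/2)
    return np.array([[fo,0,f["cx"]],[0,fo,f["cy"]],[0,0,1]])
def pose(f,st=None):  # camera->world R,t
    if "R" in f: R=np.array(f["R"]); return R.T, -R.T@np.array(f["t"])
    H=np.array(f["hand_eye"]); T=Ro.from_euler('xyz',st["tool_rot"]).as_matrix()
    return T@H[:3,:3], T@H[:3,3]+np.array(st["position"])
def onplane(f,px,z,st=None):
    p=cv2.undistortPoints(np.array(px,float).reshape(-1,1,2),K(f),np.array(f["distortion"])).reshape(-1,2)
    R,t=pose(f,st); d=np.c_[p,np.ones(len(p))]@R.T
    return t+d*((z-t[2])/d[:,2])[:,None]
def cloud(f,st=None):
    h,w=f["depth"].shape; u,v=np.meshgrid(np.arange(w),np.arange(h))
    p=cv2.undistortPoints(np.c_[u.ravel(),v.ravel()].astype(float).reshape(-1,1,2),K(f),np.array(f["distortion"])).reshape(-1,2)
    R,t=pose(f,st); P=(np.c_[p,np.ones(len(p))]*f["depth"].ravel()[:,None])@R.T+t
    P[f["depth"].ravel()==0]=np.nan
    return P.reshape(h,w,3)
def save(f,n,crop=None,s=1.5):
    im=f["pixels"][:,:,::-1]
    if crop: im=im[crop[1]:crop[3],crop[0]:crop[2]]
    cv2.imwrite("pics/"+n,cv2.resize(im,None,fx=s,fy=s,interpolation=cv2.INTER_CUBIC))
E
python3 - <<'E'
from h import *
import pickle
st=telemetry.observe(); print(st, bot.tcp_to_tips)
F={}
for n in("scene","top","wrist"):
    f=grab_frame(n);F[n]=f;save(f,n+"0.png"); print(n,pose(f,st),f["vertical_fov"],f["distortion"])
pickle.dump((st,F),open("f0.pkl","wb"))
E
```

```text
{'clock': 0.0, 'qpos': array([-1.1921626 ,  0.52198505, -0.03634294,  1.59995983,  0.02119901,
        1.02110899, -0.11277776]), 'qd': array([-0.00025379, -0.0003301 ,  0.0001383 ,  0.00131645,  0.00122947,
       -0.0020559 , -0.00064063]), 'joint_efforts': array([-1.34264599e-03, -9.27120996e+01,  1.97911732e+00, -3.69962633e+01,
        1.77399558e-02,  7.79947004e-03, -2.09389412e-06]), 'position': array([0.27109108, 0.5628199 , 0.24976084]), 'tool_rot': array([-3.14051847e+00,  6.75041929e-05,  2.69278332e+00]), 'force': array([ 0.44673082, -0.1041061 ,  0.12746039]), 'moment': array([-0.0193245 , -0.00085491, -0.03338848]), 'finger_force': 0.0, 'grip_width': 0.0852411831603439} 0.019
scene (array([[ 0.84981754, -0.2503958 ,  0.46380179],
       [-0.5264751 , -0.44529844,  0.72424669],
       [ 0.02518188, -0.85965763, -0.51024958]]), array([-0.11369962, -1.13727718,  0.83920218])) 45.87122520119018 [-0.00073526  0.          0.          0.          0.        ]
top (array([[ 0.00693833, -0.99173066,  0.12814898],
       [-0.99996661, -0.00743445, -0.00339356],
       [ 0.00431821, -0.12812115, -0.99174912]]), array([ 0.43563577, -0.01644208,  1.3975736 ])) 43.910786805267605 [-0.0797006  0.         0.         0.         0.       ]
wrist (array([[ 4.34676285e-01,  8.61623908e-01,  2.62031998e-01],
       [ 9.00586457e-01, -4.15628387e-01, -1.27267739e-01],
       [-7.48990120e-04,  2.91302737e-01, -9.56630626e-01]]), array([0.20425178, 0.59431256, 0.37310408])) 68.50018882827591 [-0.04237895  0.          0.          0.          0.        ]
```

View pics/top0.png

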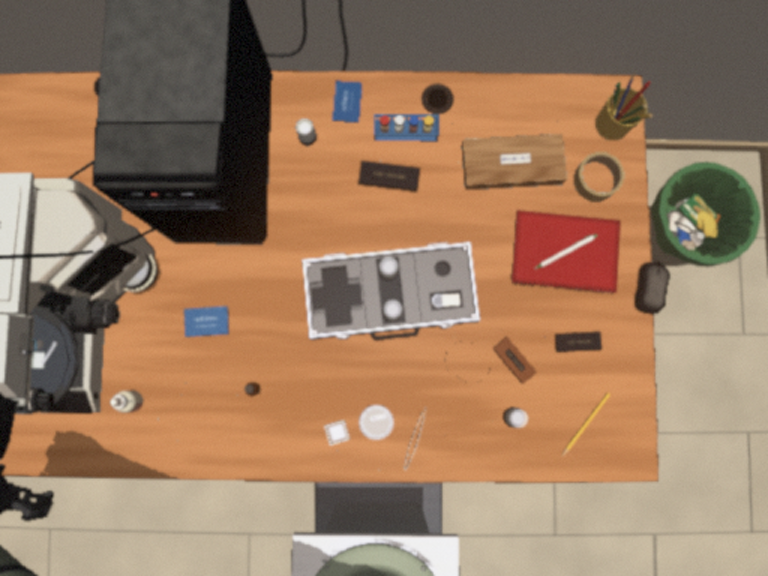

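View pics/scene0.png

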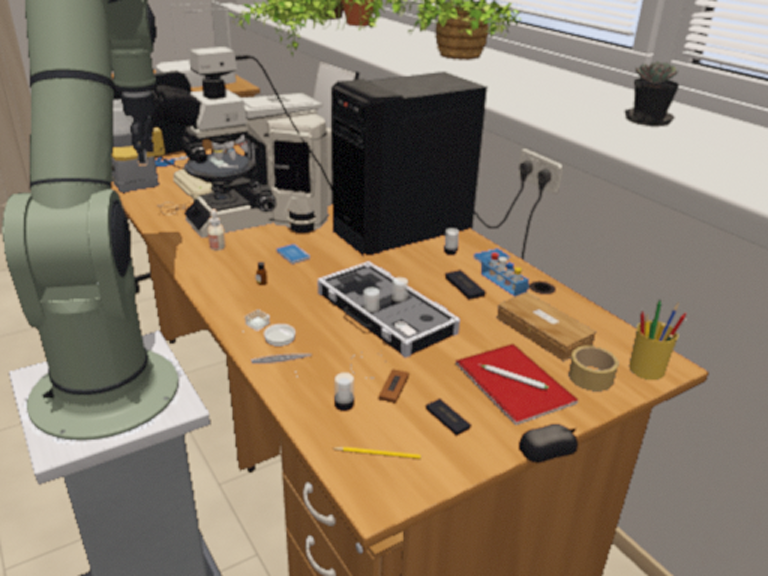

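The top view (1.5x pixels) shows the loose can at (516,417), bottle (252,388), blue booklet (206,321), black slips at (390,176) and (578,342), and the case centred at (390,290). In the case the flat insert is on the left, the cans in the middle and the bottle insert on the right.

```bash
cat > m.py <<'E'
from h import *
import pickle
st,F=pickle.load(open("f0.pkl","rb")); f=F["top"]; im=f["pixels"].astype(int); hsv=cv2.cvtColor(f["pixels"],cv2.COLOR_RGB2HSV)
P=cloud(f)
def blob(mask,c,r,z,name):
    m=np.zeros(mask.shape,np.uint8); x,y=int(c[0]/1.5),int(c[1]/1.5); m[y-r:y+r,x-r:x+r]=mask[y-r:y+r,x-r:x+r]
    n,l,s,ce=cv2.connectedComponentsWithStats(m); k=1+np.argmax(s[1:,4]); cs,_=cv2.findContours((l==k).astype(np.uint8),0,2)
    c=max(cs,key=cv2.contourArea)
    w=onplane(f,c.reshape(-1,2),z)[:,:2].astype(np.float32)
    b=cv2.minAreaRect(w); zz=P[...,2][l==k]
    print(name,s[k,4],"ctr",np.round(b[0],4),"size",np.round(b[1],4),"ang",round(b[2],1),"depth z med/max",np.round([np.nanmedian(zz),np.nanpercentile(zz,95)],4))
    return b
V=hsv[...,2];H=hsv[...,0];S=hsv[...,1]
dark=(V<75).astype(np.uint8); blue=((H>95)&(H<125)&(S>100)).astype(np.uint8)
blob(dark,(578,342),28,.012,"slip near"); blob(dark,(390,176),30,.012,"slip far")
blob(blue,(206,321),30,.010,"tissue"); blob(dark,(252,388),12,.05,"bottle cap")
white=((S<60)&(V>110)).astype(np.uint8)
blob(white,(516,417),14,.066,"can"); 
for c,n in(((388,266),"canF"),((393,309),"canN")): blob(((S<60)&(V>175)).astype(np.uint8),c,12,.07,n)
rim=((S<60)&(V>170)).astype(np.uint8); blob(rim,(390,290),75,.04,"case rim")
blob(dark,(334,296),26,.006,"flat recess");blob((V<70).astype(np.uint8),(443,268),10,.026,"pocket")
for c in((330,260),(420,262),(455,325),(516,417),(300,420)): print(c,P[int(c[1]/1.5),int(c[0]/1.5)])
save(f,"topcrop.png",(190,150,330,240),5.5)
E
python3 m.py
```

```text
slip near 246 ctr [ 0.5211 -0.3913] size [0.0295 0.0842] ang 2.8 depth z med/max [0.0122 0.0168]
slip far 459 ctr [ 0.8502 -0.0203] size [0.1122 0.0435] ang 83.4 depth z med/max [0.016  0.0209]
tissue 360 ctr [0.5556 0.3359] size [0.0471 0.0771] ang 2.0 depth z med/max [0.0106 0.0152]
bottle cap 3 ctr [0.4261 0.2246] size [0.0056 0.    ] ang -178.5 depth z med/max [0.0385 0.0402]
can 120 ctr [ 0.3758 -0.2604] size [0.0311 0.0316] ang 44.4 depth z med/max [0.0651 0.0692]
canF 86 ctr [ 0.6589 -0.0206] size [0.0261 0.0282] ang 45.9 depth z med/max [0.073  0.0782]
canN 84 ctr [ 0.5773 -0.0289] size [0.0254 0.0252] ang 0.4 depth z med/max [0.0727 0.0781]
case rim 1033 ctr [ 0.616  -0.0248] size [0.1646 0.3278] ang 6.5 depth z med/max [0.039  0.0442]
flat recess 1 ctr [0.6621 0.085 ] size [0. 0.] ang 0.0 depth z med/max [0.0026 0.0026]Traceback (most recent call last):
  File "m.py", line 21, in <module>
    blob(dark,(334,296),26,.006,"flat recess");blob((V<70).astype(np.uint8),(443,268),10,.026,"pocket")
                                               ~~~~^^^^^^^^^^^^^^^^^^^^^^^^^^^^^^^^^^^^^^^^^^^^^^^^^^^^
  File "m.py", line 7, in blob
    n,l,s,ce=cv2.connectedComponentsWithStats(m); k=1+np.argmax(s[1:,4]); cs,_=cv2.findContours((l==k).astype(np.uint8),0,2)
                                                      ~~~~~~~~~^^^^^^^^^
    return _wrapfunc(a, 'argmax', axis=axis, out=out, **kwds)
    return bound(*args, **kwds)
ValueError: attempt to get argmax of an empty sequence
```

```bash
python3 - <<'E'
s=open('m.py').read()
s=s.replace('blob(dark,(334,296),26,.006,"flat recess");blob((V<70).astype(np.uint8),(443,268),10,.026,"pocket")','blob((V<100).astype(np.uint8),(334,296),26,.006,"flat recess");blob((V<100).astype(np.uint8),(443,268),10,.026,"pocket")').replace('blob(dark,(252,388)','blob((V<110).astype(np.uint8),(252,388)')
open('m.py','w').write(s)
E
python3 m.py | tail -9
cat > to.py <<'E'
# usage: to.py x y z yawdeg : tool shifts after turning
import sys; from h import *
st=telemetry.observe(); p=st["position"]; R=Ro.from_euler('xyz',st["tool_rot"]); x,y,z,w=map(float,sys.argv[1:])
Rt=Ro.from_euler('xyz',[np.pi,0,np.radians(w)])
print("clock",round(st["clock"],2),"turn(tool,deg)",np.round((R.inv()*Rt).as_rotvec(degrees=True),2),"shift after turn(mm)",np.round(Rt.inv().apply(np.array([x,y,z])-p)*1000,1),"q",np.round(st["qpos"],2),"pos",np.round(p,4),"F",np.round(st["force"],1),"grip",round(st["grip_width"],4))
E
python3 to.py .426 .222 .25 180
```

```text
canN 84 ctr [ 0.5773 -0.0289] size [0.0254 0.0252] ang 0.4 depth z med/max [0.0727 0.0781]
case rim 1033 ctr [ 0.616  -0.0248] size [0.1646 0.3278] ang 6.5 depth z med/max [0.039  0.0442]
flat recess 840 ctr [0.6088 0.0812] size [0.113  0.0942] ang 1.2 depth z med/max [0.0075 0.0123]
pocket 67 ctr [ 0.6619 -0.1266] size [0.0234 0.0266] ang 89.9 depth z med/max [0.0113 0.0173]
(330, 260) [0.6765253  0.09257242 0.02603544]
(420, 262) [ 0.67572623 -0.08298958  0.02122221]
(455, 325) [ 0.55468843 -0.15214585 -0.00189365]
(516, 417) [ 0.37710451 -0.25911287  0.06504341]
(300, 420) [ 0.36584504  0.14789369 -0.00313597]
clock 0.15 turn(tool,deg) [-5.000e-02 -1.000e-02 -2.571e+01] shift after turn(mm) [-1.549e+02 -3.409e+02 -1.000e-01] q [-1.19  0.52 -0.04  1.6   0.02  1.02 -0.11] pos [0.2711 0.5629 0.2499] F [-0.1  0.4  0.4] grip 0.0854
```

View pics/topcrop.png

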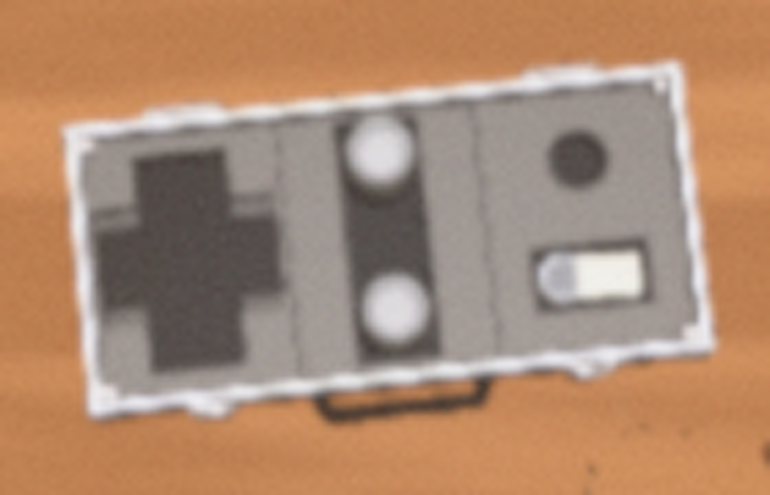

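```bash
python3 m.py | grep bottle; python3 -m crank '0.06 0 0 0 0 0 -6.4;0.06 0 0 0 0 0 -6.4;0.06 0 0 0 0 0 -6.4;0.06 0 0 0 0 0 -6.4;0.06 -.014 -.03 0 0 0 0;0.06 -.014 -.03 0 0 0 0;0.06 -.014 -.03 0 0 0 0;0.06 -.014 -.03 0 0 0 0'; python3 -m crank '0.06 -.014 -.03 0 0 0 0;0.06 -.014 -.03 0 0 0 0;0.06 -.014 -.03 0 0 0 0;0.06 -.014 -.03 0 0 0 0;0.06 -.014 -.03 0 0 0 0;0.06 -.014 -.03 0 0 0 0;0.06 -.014 -.03 0 0 0 0;0.06 0 0 0 0 0 0'
python3 to.py .426 .222 .1 180
python3 - <<'E'
from h import *
st=telemetry.observe(); f=grab_frame("wrist"); save(f,"w1.png",s=1.2)
P=cloud(f,st); Z=P[...,2]
m=((abs(P[...,0]-.426)<.05)&(abs(P[...,1]-.222)<.05)&(Z>.03)&(Z<.07)).astype(np.uint8)
v=P[m>0]; print(len(v),np.median(v,0),v.max(0),v.min(0)); 
for lo,hi in((.047,.07),(.03,.044)):
    w=v[(v[:,2]>lo)&(v[:,2]<hi)]; print(lo,len(w),(w.max(0)+w.min(0))/2,np.ptp(w,0))
E
```

```text
bottle cap 55 ctr [0.426  0.2331] size [0.0168 0.0228] ang 0.6 depth z med/max [0.0496 0.0596]
clock: 0.82
position: [0.3273, 0.4414, 0.25]
tool_rot: [-3.141, -0.0, 3.14]
force: [0.4, -1.1, 0.2]
grip_width: 0.06
finger_force: 0.0
clock: 1.48
position: [0.4268, 0.227, 0.2503]
tool_rot: [-3.14, 0.001, 3.133]
force: [0.4, -1.8, 0.0]
grip_width: 0.0599
finger_force: 0.0
clock 1.48 turn(tool,deg) [-0.12  0.04 -0.49] shift after turn(mm) [  0.8  -5.  150.3] q [-0.56  0.3  -0.06  1.96  0.03  0.88  0.92] pos [0.4268 0.227  0.2503] F [ 0.4 -1.8  0. ] grip 0.0599
341 [0.42390954 0.23729024 0.05422824] [0.43604191 0.25037621 0.05763098] [0.41469363 0.22565698 0.03003143]
0.047 193 [0.42725536 0.23788802 0.05241674] [0.01757309 0.01739324 0.01042848]
0.03 139 [0.42452208 0.23801659 0.0360179 ] [0.01965691 0.02471923 0.01197293]
```

View pics/w1.png

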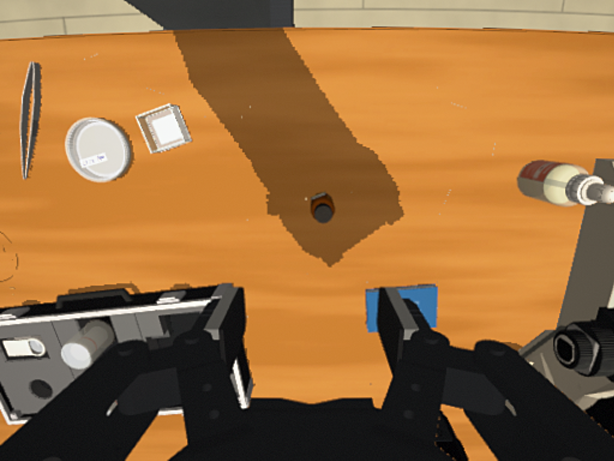

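The bottle shows at about (322,207) in the wrist view, upright and alone, at (0.427,0.238).

```bash
python3 -m crank '0.05 0 .0105 .03 0 0 -0.5;0.05 0 0 .03 0 0 0;0.05 0 0 .03 0 0 0;0.05 0 0 .03 0 0 0;0.05 0 0 .03 0 0 0;0.05 0 0 .03 0 0 0;0.05 0 0 .0 0 0 0;0.05 0 0 0 0 0 0'
python3 - <<'E'
from h import *
st=telemetry.observe(); f=grab_frame("wrist"); P=cloud(f,st); Z=P[...,2]
v=P[(abs(P[...,0]-.427)<.016)&(abs(P[...,1]-.238)<.016)&(Z>.03)&(Z<.07)]
for lo,hi in((.047,.07),(.03,.044)):
    w=v[(v[:,2]>lo)&(v[:,2]<hi)]; print(lo,len(w),(w.max(0)+w.min(0))/2,np.ptp(w,0))
E
python3 to.py .427 .238 .04 180
```

```text
clock: 2.2
position: [0.4236, 0.2434, 0.0698]
tool_rot: [-3.14, -0.003, -3.134]
force: [-0.1, 0.3, 1.2]
grip_width: 0.0498
finger_force: 0.0
0.047 882 [0.42666224 0.23730049 0.05236091] [0.01761694 0.01712192 0.01058596]
0.03 663 [0.42435841 0.23751521 0.03702547] [0.0202084  0.02479772 0.01389835]
clock 2.25 turn(tool,deg) [-0.   -0.02  0.41] shift after turn(mm) [-2.5 -5.8 31. ] q [-0.6   0.6  -0.06  2.08  0.07  0.46  0.87] pos [0.4245 0.2438 0.071 ] F [ 0.3 -0.3  1.4] grip 0.0501
```

```bash
python3 -m crank '0.05 -.0025 -.006 .005 0 0 0.4;0.05 0 0 .013 0 0 0;0.05 0 0 .013 0 0 0;0.05 0 0 0 0 0 0;0.05 0 0 0 0 0 0;0.015 0 0 0 0 0 0;0.015 0 0 0 0 0 0;0.015 0 0 0 0 0 0' 30;python3 to.py .427 .238 .04 180;  python3 -m crank '0.015 0 0 0 0 0 0;0.015 0 0 0 0 0 0;0.015 0 0 0 0 0 0;0.015 0 0 0 0 0 0;0.015 0 0 -.01 0 0 0;0.015 0 0 -.03 0 0 0;0.015 0 0 -.03 0 0 0;0.015 0 0 -.03 0 0 0' ;python3 to.py .661 -.1255 .14 186
```

```text
clock: 2.92
position: [0.4277, 0.2376, 0.0403]
tool_rot: [3.141, 0.001, 3.141]
force: [-0.1, -1.1, 9.9]
grip_width: 0.0234
finger_force: 29.1
clock 2.92 turn(tool,deg) [ 0.05  0.08 -0.02] shift after turn(mm) [0.7 0.4 0.3] q [-0.59  0.66 -0.05  2.09  0.08  0.39  0.87] pos [0.4277 0.2376 0.0403] F [-0.1 -1.1  9.9] grip 0.0234
clock: 3.58
position: [0.4267, 0.2371, 0.1413]
tool_rot: [-3.141, -0.0, 3.141]
force: [0.9, 0.3, -0.5]
grip_width: 0.0232
finger_force: 29.9
clock 3.58 turn(tool,deg) [-0.01 -0.01 -6.01] shift after turn(mm) [-195.1 -385.1    1.3] q [-0.58  0.47 -0.07  2.05  0.05  0.63  0.89] pos [0.4267 0.2371 0.1413] F [ 0.9  0.3 -0.5] grip 0.0232
```

```bash
python3 -m crank '0.015 -.005 -.01 0 0 0 -3;0.015 -.015 -.03 0 0 0 -3;0.015 -.02 -.04 0 0 0 0;0.015 -.02 -.04 0 0 0 0;0.015 -.02 -.04 0 0 0 0;0.015 -.02 -.04 0 0 0 0;0.015 -.02 -.04 0 0 0 0;0.015 -.02 -.04 0 0 0 0'; python3 -m crank '0.015 -.01 -.02 0 0 0 0;0.015 -.01 -.02 0 0 0 0;0.015 -.005 -.01 0 0 0 0;0.015 0 0 0 0 0 0;0.015 0 0 0 0 0 0;0.015 0 0 0 0 0 0;0.015 0 0 0 0 0 0;0.015 0 0 0 0 0 0'
python3 - <<'E'
from h import *
import pickle
st=telemetry.observe(); f=grab_frame("wrist"); pickle.dump((st,f),open("w2.pkl","wb")); save(f,"w2.png",s=1.4)
E
python3 to.py .661 -.1255 .14 186
```

```text
clock: 4.25
position: [0.5838, -0.0148, 0.1405]
tool_rot: [-3.142, 0.001, -3.037]
force: [1.1, 1.2, 0.1]
grip_width: 0.0234
finger_force: 29.9
clock: 4.92
position: [0.613, -0.0586, 0.1396]
tool_rot: [3.141, 0.0, -3.036]
force: [0.6, -0.7, -1.6]
grip_width: 0.0235
finger_force: 29.9
clock 4.97 turn(tool,deg) [0.01 0.   0.05] shift after turn(mm) [-40.8 -71.3  -0.5] q [ 0.06  0.64 -0.08  1.71  0.07  0.79  1.62] pos [ 0.613  -0.0588  0.1395] F [ 0.2  0.  -0.3] grip 0.0229
```

View pics/w2.png

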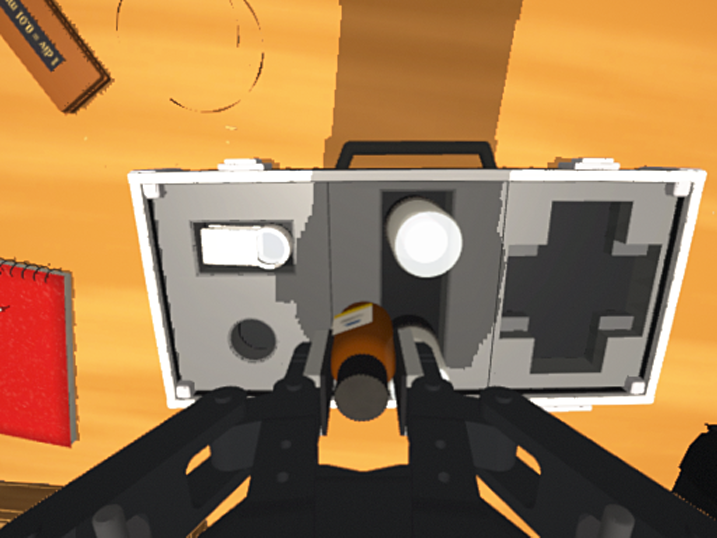

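The wrist view shows the pocket at (254,340), the cross-shaped recess around (580,290), and the near can at (424,237). The bottle is held upright.

```bash
cat > c.py <<'E'
from h import *
import pickle
st,f=pickle.load(open("w2.pkl","rb")); P=cloud(f,st); Z=P[...,2]
def z(u,v): u,v=int(u/1.4),int(v/1.4); return np.round(np.nanmedian(Z[v-2:v+3,u-2:u+3]),4)
print("block",z(350,200),z(300,300),z(540,225),z(640,220),"trough",z(415,300),"recess",z(590,290),"desk",z(60,160),"pocket",z(260,345),"canN top",z(424,237),"loupe",z(230,245))
zb=.030
pk=onplane(f,np.array([[230,340],[278,340],[254,320],[254,361]])/1.4,zb,st); print("pocket",pk[:,:2].round(4),pk[:2].mean(0),pk[2:].mean(0))
print("rim",onplane(f,np.array([[128,171],[707,171],[655,405],[166,408]])/1.4,.041,st)[:,:2].round(4))
A=P.reshape(-1,3); i=np.isfinite(A[:,0])&(abs(A[:,0]-.607)<.07)&(abs(A[:,1]-.08)<.055)
a=np.radians(6.2)
def band(lo,hi,ctr=(.607,.08)):
    q=A[i&(A[:,2]>lo)&(A[:,2]<hi)][:,:2]-ctr; return q@np.array([[np.cos(a),-np.sin(a)],[np.sin(a),np.cos(a)]])
q=band(.0,.012)
c=q[abs(q[:,1])<.022]; print("notch x ext",np.percentile(c[:,0],[.5,99.5])); c=q[abs(q[:,0])<.018]; print("y ext",np.percentile(c[:,1],[.5,99.5]))
m=((abs(P[...,0]-.607)<.075)&(abs(P[...,1]-.08)<.052)&(Z<.022)&(Z>-.005)).astype(np.uint8)
cs,_=cv2.findContours(m,0,2); k=max(cs,key=cv2.contourArea).reshape(-1,2)
print(cv2.minAreaRect(P[k[:,1],k[:,0],:2].astype(np.float32)))
cn=P[(abs(P[...,0]-.577)<.025)&(abs(P[...,1]+.029)<.025)&(Z>.07)]; print("canN top",(cn.max(0)+cn.min(0))/2,np.ptp(cn,0))
E
python3 c.py
```

```text
block 0.0288 0.0291 0.0289 0.0289 trough 0.0071 recess 0.0069 desk -0.0004 pocket 0.0115 canN top 0.073 loupe 0.0261
pocket [[ 0.6621 -0.1413]
 [ 0.6587 -0.11  ]
 [ 0.6462 -0.1259]
 [ 0.6758 -0.1253]] [ 0.66040148 -0.1256653   0.03      ] [ 0.66101577 -0.12562549  0.03      ]
rim [[ 0.5595 -0.1955]
 [ 0.5245  0.1264]
 [ 0.6761  0.1456]
 [ 0.7113 -0.1807]]
notch x ext [-0.05570232  0.05744263]
y ext [-0.04196058  0.04713623]
((0.6072712540626526, 0.08055251836776733), (0.11587519943714142, 0.09396682679653168), 5.579495906829834)
canN top [ 0.58153883 -0.02900082  0.14476668] [0.04092044 0.0499895  0.14951782]
```

```bash
python3 -m crank '0.015 -.012 -.02 0 0 0 0;0.015 -.015 -.025 0 0 0 0;0.015 -.010 -.018 0 0 0 0;0.015 -.004 -.0082 0 0 0 0;0.015 0 0 .02 0 0 0;0.015 0 0 .02 0 0 0;0.015 0 0 0.01 0 0 0;0.015 0 0 0 0 0 0';python3 to.py .661 -.1256 .053 186.2
python3 - <<'E'
from h import *
st=telemetry.observe(); f=grab_frame("wrist"); save(f,"w3.png",(100,130,420,384),s=2.2)
E
```

```text
clock: 5.63
position: [0.66, -0.1254, 0.087]
tool_rot: [3.14, -0.004, -3.036]
force: [-0.2, 0.4, -0.6]
grip_width: 0.0235
finger_force: 29.9
clock 5.63 turn(tool,deg) [ 0.06 -0.21 -0.17] shift after turn(mm) [-1.  -0.3 34. ] q [ 0.15  0.78 -0.08  1.57  0.08  0.79  1.71] pos [ 0.66   -0.1254  0.087 ] F [-0.2  0.4 -0.6] grip 0.0235
```

View pics/w3.png

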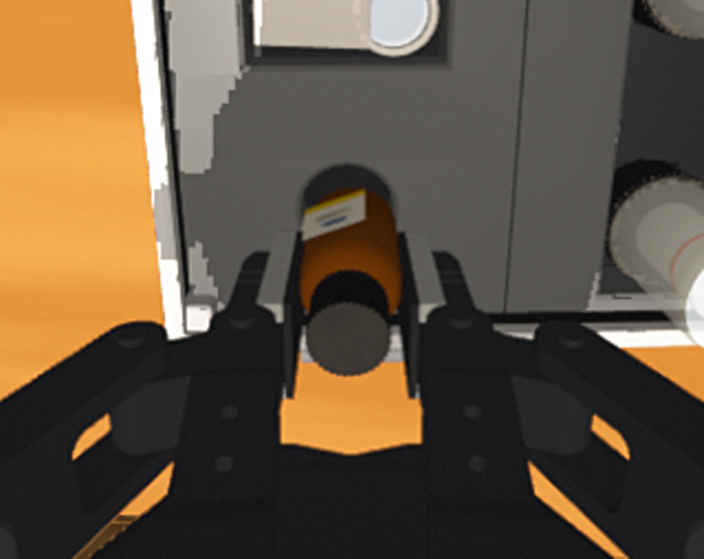

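The bottle sits directly above the pocket, so I'm lowering it.

```bash
python3 -m crank '0.015 -.0015 0 .008 0 0 0;0.015 0 0 .01 0 0 0;0.015 0 0 .01 0 0 0;0.015 0 0 .005 0 0 0;0.015 0 0 0 0 0 0;0.015 0 0 0 0 0 0;0.015 0 0 0 0 0 0;0.015 0 0 0 0 0 0';python3 to.py .6615 -.1256 .052 186.2
```

```text
clock: 6.35
position: [0.6632, -0.1262, 0.0568]
tool_rot: [-3.141, 0.001, -3.037]
force: [0.0, -1.3, -1.3]
grip_width: 0.023
finger_force: 29.9
clock 6.35 turn(tool,deg) [-0.01  0.04 -0.22] shift after turn(mm) [1.6 0.8 4.8] q [ 0.15  0.83 -0.08  1.58  0.08  0.74  1.71] pos [ 0.6632 -0.1262  0.0568] F [ 0.  -1.3 -1.3] grip 0.023
```

```bash
python3 -m crank '0.015 0.0008 0 .003 0 0 0;0.015 0 0 .001 0 0 0;0.015 0 0 0 0 0 0;0.04 0 0 0 0 0 0;0.04 0 0 0 0 0 0;0.04 0 0 0 0 0 0;0.04 0 0 0 0 0 0;0.04 0 0 0 0 0 0';python3 -m crank '0.04 0 0 -.005 0 0 0;0.04 0 0 -.01 0 0 0;0.04 0 0 -.03 0 0 0;0.06 0 0 -.04 0 0 0;0.06 0 0 -.025 0 0 0;0.06 0 0 0 0 0 0;0.06 0 0 0 0 0 0;0.06 0 0 0 0 0 0'
python3 - <<'E'
from h import *
st=telemetry.observe(); f=grab_frame("wrist"); P=cloud(f,st); Z=P[...,2]
v=P[(abs(P[...,0]-.661)<.016)&(abs(P[...,1]+.1256)<.016)&(Z>.04)]; print(len(v),np.nanpercentile(v,[2,98],axis=0))
E
python3 to.py .376 -.26 .15 180
```

```text
clock: 7.02
position: [0.6621, -0.1262, 0.0524]
tool_rot: [-3.142, 0.0, -3.037]
force: [-0.6, 0.7, -0.7]
grip_width: 0.0399
finger_force: 0.0
clock: 7.68
position: [0.6619, -0.1262, 0.1626]
tool_rot: [-3.142, 0.0, -3.037]
force: [-0.2, -0.1, -0.5]
grip_width: 0.06
finger_force: 0.0
5549 [[ 0.64915149 -0.14055842  0.04741339]
 [ 0.66395325 -0.11397056  0.23434578]]
clock 7.73 turn(tool,deg) [ 0.01 -0.05  5.98] shift after turn(mm) [ 285.7 -133.9   11.9] q [ 0.15  0.69 -0.08  1.53  0.07  0.92  1.72] pos [ 0.6617 -0.1261  0.1619] F [-0.6  0.1  0.3] grip 0.0602
```

```bash
python3 -m crank '0.06 .02 -.01 -.01 0 0 3;0.06 .03 -.014 0 0 0 3;0.06 .038 -.018 0 0 0 0;0.06 .038 -.018 0 0 0 0;0.06 .038 -.018 0 0 0 0;0.06 .035 -.018 0 0 0 0;0.06 .03 -.016 0 0 0 0;0.06 .02 -.01 0 0 0 0';python3 -m crank '0.06 .015 -.005 0 0 0 0;0.06 .010 -.005 0 0 0 0;0.06 0 0 0 0 0 0;0.06 0 0 0 0 0 0;0.06 0 0 0 0 0 0;0.06 0 0 0 0 0 0;0.06 0 0 0 0 0 0;0.06 0 0 0 0 0 0'
python3 - <<'E'
from h import *
import pickle
st=telemetry.observe(); f=grab_frame("wrist");pickle.dump((st,f),open("w4.pkl","wb")); P=cloud(f,st); Z=P[...,2]
m=(abs(P[...,0]-.376)<.03)&(abs(P[...,1]+.26)<.03)&(Z>.02)&(Z<.075); v=P[m]
for lo,hi in((.06,.075),(.03,.055),(.02,.03)):
    w=v[(v[:,2]>lo)&(v[:,2]<hi)]; print(lo,len(w),(w.max(0)+w.min(0))/2,np.ptp(w,0))
save(f,"w4.png",s=1.2)
E
python3 to.py .376 -.26 .15 180
```

```text
clock: 8.4
position: [0.4124, -0.2525, 0.1717]
tool_rot: [3.141, -0.002, 3.139]
force: [0.8, -0.3, -0.5]
grip_width: 0.0599
finger_force: 0.0
clock: 9.07
position: [0.3915, -0.2609, 0.1722]
tool_rot: [3.141, -0.0, -3.141]
force: [-0.6, -0.4, -0.7]
grip_width: 0.0599
finger_force: 0.0
0.06 1283 [ 0.37549865 -0.26517737  0.06373187] [0.03378429 0.03449344 0.0073282 ]
0.03 144 [ 0.36401163 -0.26454302  0.04252845] [0.01165572 0.03235263 0.02455526]
0.02 72 [ 0.36591399 -0.26522655  0.02498022] [0.01594048 0.03672092 0.00994026]
clock 9.12 turn(tool,deg) [ 0.01 -0.    0.02] shift after turn(mm) [15.4  0.9 22.2] q [ 0.51  0.39 -0.06  2.07  0.04  0.68  2.  ] pos [ 0.3914 -0.2609  0.1722] F [-0.7  0.1  0.3] grip 0.0601
```

View pics/w4.png

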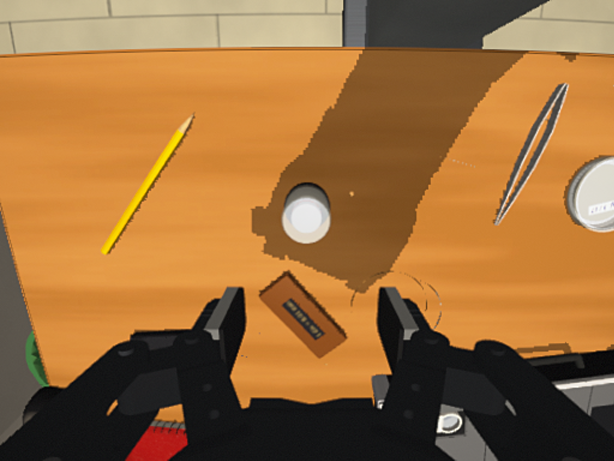

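The can is at about (306,213) in the wrist view, upright at (0.375,-0.265), with the brown slip (decoy) nearby.

```bash
python3 -m crank '0.06 .0164 -.004 .015 0 0 0;0.06 0 0 .035 0 0 0;0.06 0 0 .025 0 0 0;0.06 0 0 .015 0 0 0;0.06 0 0 0 0 0 0;0.06 0 0 0 0 0 0;0.06 0 0 0 0 0 0;0.06 0 0 0 0 0 0'; python3 to.py .3755 -.265 .047 180
python3 - <<'E'
from h import *
st=telemetry.observe(); f=grab_frame("wrist"); P=cloud(f,st); Z=P[...,2]
m=(abs(P[...,0]-.376)<.025)&(abs(P[...,1]+.265)<.022)&(Z>.02)&(Z<.075); v=P[m]
for lo,hi in((.06,.075),(.03,.055)):
    w=v[(v[:,2]>lo)&(v[:,2]<hi)]; print(lo,len(w),(w.max(0)+w.min(0))/2,np.ptp(w,0))
E
```

```text
clock: 9.78
position: [0.3752, -0.2655, 0.0834]
tool_rot: [-3.141, 0.002, 3.141]
force: [-0.3, -0.5, 0.9]
grip_width: 0.06
finger_force: 0.0
clock 9.78 turn(tool,deg) [-0.05  0.09 -0.02] shift after turn(mm) [-0.3  0.5 36.4] q [ 0.52  0.55 -0.05  2.15  0.06  0.44  2.  ] pos [ 0.3752 -0.2655  0.0834] F [-0.3 -0.5  0.9] grip 0.06
0.06 2704 [ 0.37537967 -0.26497987  0.0636974 ] [0.03463448 0.03508612 0.0073581 ]
0.03 658 [ 0.36440226 -0.2651835   0.04252371] [0.01304471 0.03388772 0.02490127]
```

```bash
python3 -m crank '0.06 0 0 .012 0 0 0;0.06 0 0 .012 0 0 0;0.06 0 0 .012 0 0 0;0.06 0 0 0 0 0 0;0.03 0 0 0 0 0 0;0.025 0 0 0 0 0 0;0.025 0 0 0 0 0 0;0.025 0 0 0 0 0 0' 30;python3 to.py .3755 -.265 .047 180;  python3 -m crank '0.025 0 0 0 0 0 0;0.025 0 0 0 0 0 0;0.025 0 0 -.01 0 0 0;0.025 0 0 -.03 0 0 0;0.025 0 0 -.03 0 0 0;0.025 0 0 -.03 0 0 0;0.025 0 0 -.02 0 0 0;0.025 0 0 0 0 0 0' ;python3 to.py .618 -.026 .165 186.2
```

```text
clock: 10.5
position: [0.375, -0.2655, 0.0472]
tool_rot: [-3.141, 0.001, 3.141]
force: [-1.5, 1.6, 9.6]
grip_width: 0.0346
finger_force: 29.8
clock 10.5 turn(tool,deg) [-0.04  0.07 -0.02] shift after turn(mm) [-0.5  0.5  0.2] q [ 0.52  0.62 -0.04  2.16  0.07  0.36  1.99] pos [ 0.375  -0.2655  0.0472] F [-1.5  1.6  9.6] grip 0.0346
clock: 11.17
position: [0.3759, -0.2661, 0.1709]
tool_rot: [-3.138, 0.005, 3.141]
force: [0.3, -0.4, -1.7]
grip_width: 0.0349
finger_force: 30.6
clock 11.17 turn(tool,deg) [-0.2   0.3  -6.24] shift after turn(mm) [-266.6  212.6    5.9] q [ 0.53  0.38 -0.06  2.1   0.04  0.66  2.02] pos [ 0.3759 -0.2661  0.1709] F [ 0.3 -0.4 -1.7] grip 0.0349
```

```bash
python3 -m crank '0.025 -.015 .01 0 0 0 -3.1;0.025 -.025 .02 0 0 0 -3.1;0.025 -.035 .022 0 0 0 0;0.025 -.035 .022 0 0 0 0;0.025 -.035 .022 0 0 0 0;0.025 -.035 .022 0 0 0 0;0.025 -.035 .022 0 0 0 0;0.025 -.03 .015 0 0 0 0';python3 -m crank '0.025 -.016 0 0 0 0 0;0.025 -.007 0 0 0 0 0;0.025 0 0 0 0 0 0;0.025 0 0 0 0 0 0;0.025 0 0 0 0 0 0;0.025 0 0 0 0 0 0;0.025 0 0 0 0 0 0;0.025 0 0 0 0 0 0'
python3 - <<'E'
from h import *
import pickle
st=telemetry.observe(); f=grab_frame("wrist");pickle.dump((st,f),open("w5.pkl","wb")); save(f,"w5.png",s=1.4)
E
python3 to.py .618 -.026 .165 186.2
```

```text
clock: 11.83
position: [0.6055, -0.0839, 0.166]
tool_rot: [3.141, -0.0, -3.031]
force: [-0.8, -0.3, -1.1]
grip_width: 0.0352
finger_force: 30.6
clock: 12.5
position: [0.6264, -0.0854, 0.1665]
tool_rot: [-3.141, 0.0, -3.034]
force: [-0.1, -0.5, -2.3]
grip_width: 0.035
finger_force: 30.6
clock 12.55 turn(tool,deg) [-0.01  0.01 -0.04] shift after turn(mm) [ 2.  59.9  1.5] q [ 0.1   0.63 -0.09  1.65  0.07  0.87  1.66] pos [ 0.6265 -0.0854  0.1665] F [ 0.1 -0.2 -1.5] grip 0.0352
```

View pics/w5.png

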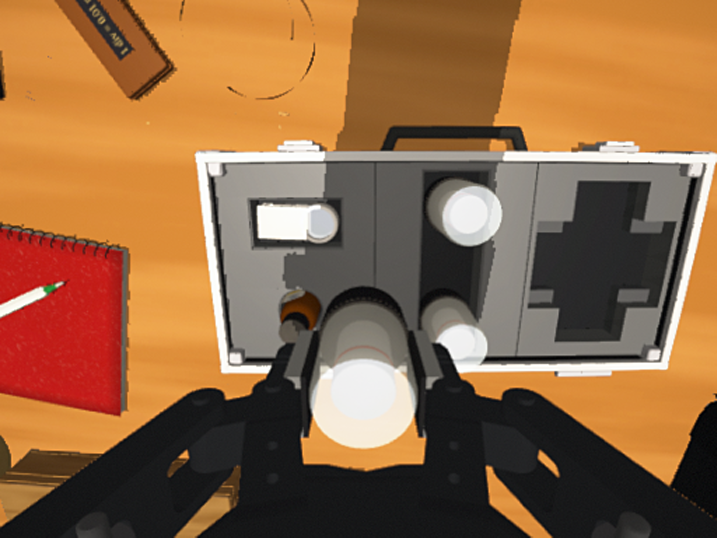

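The bottle stands in its pocket at (297,312). The near and far can tops are at (471,213) and (460,340), and the held can hangs upright at (362,350).

```bash
cat > c2.py <<'E'
from h import *
import pickle
st,f=pickle.load(open("w5.pkl","rb")); P=cloud(f,st); Z=P[...,2]
for n,(cx,cy) in {"N":(.578,-.029),"F":(.659,-.021)}.items():
    m=(np.hypot(P[...,0]-cx,P[...,1]-cy)<.025)&(Z>.064)&(Z<.075)
    ys,xs=np.nonzero(m); v=P[m]; print(n,len(v),(v.max(0)+v.min(0))/2,np.ptp(v,0),"px",xs.min()*1.4,xs.max()*1.4,ys.min()*1.4,ys.max()*1.4)
q=np.array([[375,163],[371,285],[538,164],[517,355],[425,172],[490,175],[419,285],[491,285]])/1.4
print("seams/trough",onplane(f,q,.029,st)[:,:2].round(4))
q=np.array([[578,182],[651,182],[622,341],[555,342]])/1.4
print("flat lower-recess top edges",onplane(f,q,.029,st)[:,:2].round(4))
print("rim",onplane(f,np.array([[196,154],[716,154],[667,370],[222,374]])/1.4,.041,st)[:,:2].round(4))
E
python3 c2.py
```

```text
N 1623 [ 0.57761356 -0.03159703  0.06938852] [0.03536633 0.03421123 0.01056354] px 436.79999999999995 499.79999999999995 183.39999999999998 244.99999999999997
F 1001 [ 0.65778625 -0.02310601  0.06915265] [0.03312981 0.03481628 0.01025067] px 429.79999999999995 485.79999999999995 317.79999999999995 371.0
seams/trough [[ 0.5558 -0.086 ]
 [ 0.6374 -0.0793]
 [ 0.5447  0.0183]
 [ 0.6803  0.0346]
 [ 0.5579 -0.0534]
 [ 0.555  -0.0113]
 [ 0.6338 -0.0461]
 [ 0.6285  0.0041]]
flat lower-recess top edges [[0.5527 0.0473]
 [0.5467 0.0966]
 [0.6612 0.1112]
 [0.667  0.0605]]
rim [[ 0.5615 -0.1953]
 [ 0.525   0.1253]
 [ 0.6758  0.1435]
 [ 0.7119 -0.1789]]
```

```bash
python3 to.py .6177 -.0273 .1 186.2; python3 -m crank '0.025 .0004 .015 0 0 0 0;0.025 .001 .022 0 0 0 0;0.025 .001 .015 0 0 0 0;0.025 0 .0065 .01 0 0 0;0.025 0 0 .01 0 0 0;0.025 0 0 0 0 0 0;0.025 0 0 0 0 0 0;0.025 0 0 0 0 0 0';python3 to.py .6177 -.0273 .1 186.2;python3 to.py .6177 -.0273 .1 186.2
```

```text
clock 12.55 turn(tool,deg) [-0.01  0.01 -0.04] shift after turn(mm) [ 2.5 58.7 66.5] q [ 0.1   0.63 -0.09  1.65  0.07  0.87  1.66] pos [ 0.6265 -0.0854  0.1665] F [ 0.1 -0.2 -1.5] grip 0.0352
clock: 13.22
position: [0.6181, -0.0283, 0.1461]
tool_rot: [-3.141, -0.0, -3.035]
force: [0.8, -0.3, -0.9]
grip_width: 0.035
finger_force: 30.5
clock 13.22 turn(tool,deg) [-0.03 -0.03 -0.09] shift after turn(mm) [ 0.2  1.1 46.1] q [ 0.01  0.63 -0.09  1.7   0.08  0.81  1.56] pos [ 0.6181 -0.0283  0.1461] F [ 0.8 -0.3 -0.9] grip 0.035
clock 13.22 turn(tool,deg) [-0.03 -0.03 -0.09] shift after turn(mm) [ 0.2  1.1 46.1] q [ 0.01  0.63 -0.09  1.7   0.08  0.81  1.56] pos [ 0.6181 -0.0283  0.1461] F [ 0.8 -0.3 -0.9] grip 0.035
```

```bash
python3 -m crank '0.025 0 .001 .01 0 0 0;0.025 0 0 .015 0 0 0;0.025 0 0 .015 0 0 0;0.025 0 0 .015 0 0 0;0.025 0 0 .008 0 0 0;0.025 0 0 0 0 0 0;0.025 0 0 0 0 0 0;0.025 0 0 0 0 0 0';python3 to.py .6177 -.0273 .054 186.2
python3 - <<'E'
from h import *
for n in("top",):
    f=grab_frame(n); save(f,"t5.png",(225,150,305,230),s=7)
E
```

```text
clock: 13.88
position: [0.6184, -0.0263, 0.084]
tool_rot: [-3.141, 0.001, -3.034]
force: [-0.0, -0.1, -1.2]
grip_width: 0.0345
finger_force: 30.5
clock 13.88 turn(tool,deg) [-0.01  0.06 -0.03] shift after turn(mm) [ 0.8 -0.9 30. ] q [ 0.01  0.72 -0.09  1.73  0.09  0.69  1.55] pos [ 0.6184 -0.0263  0.084 ] F [-0.  -0.1 -1.2] grip 0.0345
```

```bash
python3 -m crank '0.025 0 0 .008 0 0 0;0.025 0 0 .008 0 0 0;0.025 0 0 .008 0 0 0;0.025 0 0 .0 0 0 0;0.025 0 0 0 0 0 0;0.025 0 0 0 0 0 0;0.025 0 0 0 0 0 0;0.025 0 0 0 0 0 0';python3 to.py .6177 -.0273 .054 186.2
```

```text
clock: 14.6
position: [0.6181, -0.0262, 0.0596]
tool_rot: [-3.142, 0.0, -3.034]
force: [0.8, 0.2, -1.4]
grip_width: 0.0346
finger_force: 30.5
clock 14.6 turn(tool,deg) [-0.    0.03 -0.02] shift after turn(mm) [ 0.5 -1.1  5.6] q [ 0.    0.76 -0.09  1.74  0.1   0.65  1.54] pos [ 0.6181 -0.0262  0.0596] F [ 0.8  0.2 -1.4] grip 0.0346
```

Free so far; lower the last 5 mm, release slightly, rise.

```bash
python3 -m crank '0.025 0 0 .003 0 0 0;0.025 0 0 .002 0 0 0;0.025 0 0 0 0 0 0;0.05 0 0 0 0 0 0;0.05 0 0 0 0 0 0;0.05 0 0 0 0 0 0;0.05 0 0 0 0 0 0;0.05 0 0 0 0 0 0'; python3 -m crank '0.05 0 0 -.005 0 0 0;0.05 0 0 -.015 0 0 0;0.05 0 0 -.03 0 0 0;0.055 0 0 -.04 0 0 0;0.055 0 0 -.03 0 0 0;0.055 0 0 -.01 0 0 0;0.055 0 0 0 0 0 0;0.055 0 0 0 0 0 0'; python3 to.py .521 -.394 .17 90; python3 to.py .521 -.394 .17 -90
python3 - <<'E'
from h import *
st=telemetry.observe(); f=grab_frame("wrist"); save(f,"w6.png",s=1.2)
E
```

```text
clock: 15.27
position: [0.6179, -0.0262, 0.0543]
tool_rot: [-3.142, 0.0, -3.034]
force: [1.1, -0.6, -0.3]
grip_width: 0.0503
finger_force: 0.0
clock: 15.93
position: [0.618, -0.0262, 0.1847]
tool_rot: [-3.141, 0.001, -3.034]
force: [-0.8, 0.6, -0.0]
grip_width: 0.055
finger_force: 0.0
clock 15.93 turn(tool,deg) [4.000e-02 4.000e-02 9.618e+01] shift after turn(mm) [-367.8  -97.    14.7] q [ 0.01  0.58 -0.1   1.68  0.07  0.88  1.57] pos [ 0.618  -0.0262  0.1847] F [-0.8  0.6 -0. ] grip 0.055
clock 15.93 turn(tool,deg) [-4.000e-02  4.000e-02 -8.382e+01] shift after turn(mm) [367.8  97.   14.7] q [ 0.01  0.58 -0.1   1.68  0.07  0.88  1.57] pos [ 0.618  -0.0262  0.1847] F [-0.8  0.6 -0. ] grip 0.055
```

View pics/w6.png

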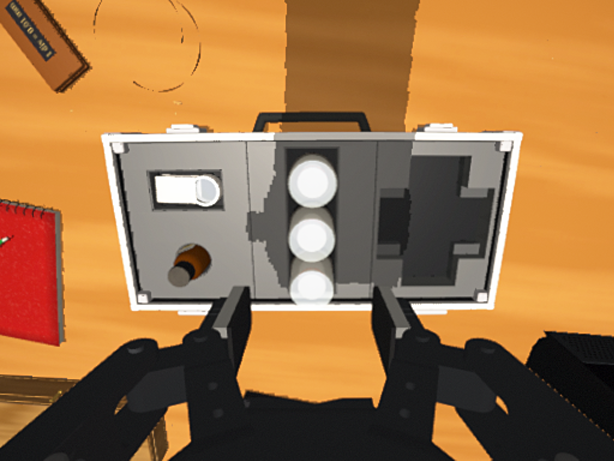

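The new can stands in the middle of the trough, the packed cans and loupe are undisturbed, and the bottle is in its pocket at (190,262). Next is the micrometer.

```bash
cat > arc.py <<'E'
# arc.py x y yaw0 yaw1 n : per-row tool shifts (mm) with simultaneous turn
import sys; from h import *
st=telemetry.observe(); x,y,a,b,n=map(float,sys.argv[1:]); n=int(n); d=(np.array([x,y])-st["position"][:2])/n*1000
for k in range(n):
    p=np.radians(a+(b-a)*k/n); print(round(d[0]*np.cos(p)+d[1]*np.sin(p)),round(d[0]*np.sin(p)-d[1]*np.cos(p)),end="; ")
print("turn",(a-b)/n)
E
python3 arc.py .521 -.385 186.2 90 14
```

```text
10 -25; 7 -26; 3 -26; 0 -27; -3 -26; -6 -26; -9 -25; -12 -24; -15 -22; -17 -20; -20 -18; -22 -15; -23 -13; -25 -10; turn 6.871428571428571
```

```bash
python3 -m crank '0.06 .01 -.025 0 0 0 6.87;0.06 .007 -.026 0 0 0 6.87;0.06 .003 -.026 0 0 0 6.87;0.06 0 -.027 0 0 0 6.87;0.06 -.003 -.026 0 0 0 6.87;0.06 -.006 -.026 0 0 0 6.87;0.06 -.009 -.025 0 0 0 6.87;0.06 -.012 -.024 0 0 0 6.87'; python3 -m crank '0.06 -.015 -.022 0 0 0 6.87;0.06 -.017 -.02 0 0 0 6.87;0.06 -.02 -.018 0 0 0 6.87;0.06 -.022 -.015 0 0 0 6.87;0.06 -.023 -.013 0 0 0 6.87;0.06 -.025 -.01 0 0 0 6.87;0.06 0 0 0 0 0 0;0.06 0 0 0 0 0 0'
python3 to.py .521 -.391 .17 90
cat > slip.py <<'E'
from h import *
import sys
x,y,zt,col=float(sys.argv[1]),float(sys.argv[2]),float(sys.argv[3]),sys.argv[4]
st=telemetry.observe(); f=grab_frame("wrist"); P=cloud(f,st); hsv=cv2.cvtColor(f["pixels"],cv2.COLOR_RGB2HSV)
H,S,V=hsv[...,0],hsv[...,1].astype(int),hsv[...,2]
m=(V<90) if col=="k" else ((H>95)&(H<125)&(S>80))
m&=(abs(P[...,0]-x)<.07)&(abs(P[...,1]-y)<.07)&(P[...,2]<.025)
m=cv2.morphologyEx(m.astype(np.uint8),cv2.MORPH_OPEN,np.ones((5,5)))
cs,_=cv2.findContours(m,0,2); k=max(cs,key=cv2.contourArea); cv2.drawContours(f["pixels"],[k],-1,(255,0,0),1)
b=cv2.minAreaRect(onplane(f,k.reshape(-1,2),zt,st)[:,:2].astype(np.float32)); print(b)
v=P[(m>0)&(P[...,2]>zt-.004)]; print("depth rect",cv2.minAreaRect(v[:,:2].astype(np.float32)), np.median(v[:,2]))
save(f,sys.argv[5],s=1.2)
E
python3 slip.py .521 -.391 .012 k w7.png
```

```text
clock: 16.65
position: [0.5615, -0.2331, 0.1829]
tool_rot: [-3.14, -0.002, 2.285]
force: [0.8, -0.2, 0.5]
grip_width: 0.0603
finger_force: 0.0
clock: 17.32
position: [0.5205, -0.3876, 0.1827]
tool_rot: [-3.139, -0.0, 1.569]
force: [0.2, 0.1, -0.6]
grip_width: 0.06
finger_force: 0.0
clock 17.32 turn(tool,deg) [-0.16 -0.01 -0.11] shift after turn(mm) [-3.4  0.5 12.7] q [ 0.32  0.66  0.35  1.61 -0.27  0.92  0.77] pos [ 0.5205 -0.3876  0.1827] F [ 0.2  0.1 -0.6] grip 0.06
((0.521880030632019, -0.3936817944049835), (0.0355193093419075, 0.08898290246725082), 3.288062810897827)
depth rect ((0.5218844413757324, -0.3942229449748993), (0.035575784742832184, 0.08888614922761917), 3.1509969234466553) 0.01181596189914233
```

View pics/w7.png

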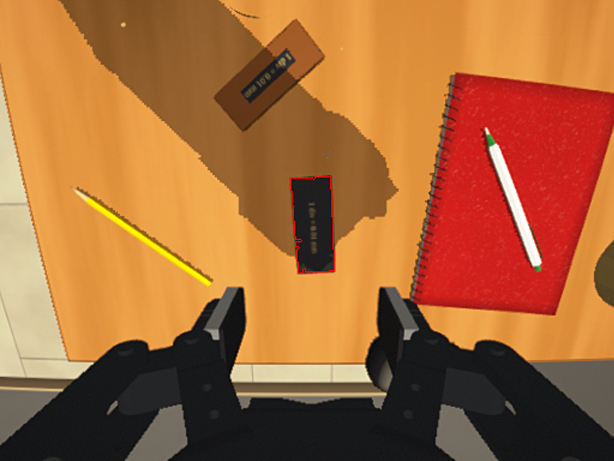

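The slip is outlined at (313,225) with 37x91 mm proportions, black. The brown one stays where it is.

```bash
python3 to.py .522 -.394 .0215 93.2; python3 -m crank '0.05 -.0055 .001 .02 0 0 -3.3;0.05 0 0 .03 0 0 0;0.05 0 0 .03 0 0 0;0.05 0 0 .02 0 0 0;0.05 0 0 .015 0 0 0;0.05 0 0 0 0 0 0;0.05 0 0 0 0 0 0;0.05 0 0 0 0 0 0';  python3 slip.py .522 -.394 .012 k w8.png
python3 to.py .522 -.394 .0215 93.2; python3 - <<'E'
from h import *
st=telemetry.observe(); f=grab_frame("wrist"); H=np.array(f["hand_eye"])
f2=dict(f); f2["R"]=H[:3,:3].T; f2["t"]=-H[:3,:3].T@H[:3,3]; P=cloud(f2)
m=(abs(P[...,0])<.015)&(abs(P[...,1])<.045)&(P[...,2]<.035)&(P[...,2]>-.03); v=P[m]
for s in(-1,1):
    w=v[v[:,1]*s>.02]; print(s,np.percentile(w,[1,50,99],axis=0).round(4).tolist())
E
```

```text
clock 17.37 turn(tool,deg) [-0.12 -0.06 -3.15] shift after turn(mm) [ -7.8   0.3 161.3] q [ 0.32  0.66  0.35  1.61 -0.27  0.92  0.77] pos [ 0.5213 -0.3863  0.1828] F [0.  0.4 0.1] grip 0.0599
clock: 18.03
position: [0.5234, -0.3918, 0.0701]
tool_rot: [3.141, 0.0, 1.63]
force: [0.3, 1.0, 0.7]
grip_width: 0.0499
finger_force: 0.0
((0.5218052268028259, -0.3935816287994385), (0.03515634685754776, 0.088749960064888), 3.332772970199585)
depth rect ((0.521874725818634, -0.394465833902359), (0.035498909652233124, 0.0895114317536354), 3.330491065979004) 0.011765597614976198
clock 18.08 turn(tool,deg) [0.07 0.04 0.16] shift after turn(mm) [-1.9 -1.6 49. ] q [ 0.37  0.81  0.28  1.65 -0.31  0.73  0.86] pos [ 0.5235 -0.392   0.0705] F [ 0.7 -0.1  0.4] grip 0.0498
-1 [[-0.0109, -0.0436, -0.0298], [0.0066, -0.0269, -0.0125], [0.0129, -0.0248, 0.0141]]
1 [[-0.0112, 0.0245, -0.0296], [0.0065, 0.0266, -0.0124], [0.0128, 0.0439, 0.0139]]
```

```bash
python3 -m crank '0.05 -.0019 -.0016 .015 0 0 0;0.05 0 0 .015 0 0 0;0.05 0 0 .013 0 0 0;0.05 0 0 .0075 0 0 0;0.05 0 0 0 0 0 0;0.045 0 0 0 0 0 0;0.025 0 0 0 0 0 0;0.025 0 0 0 0 0 0' 40;python3 to.py .522 -.394 .02 93.2;  python3 -m crank '0.025 0 0 0 0 0 0;0.025 0 0 0 0 0 0;0.025 0 0 0 0 0 0;0.025 0 0 -.01 0 0 0;0.025 0 0 -.03 0 0 0;0.025 0 0 -.03 0 0 0;0.025 0 0 -.03 0 0 0;0.025 0 0 -.02 0 0 0' ;python3 to.py .607 .079 .14 96.2
```

```text
clock: 18.8
position: [0.5214, -0.3942, 0.0188]
tool_rot: [3.142, 0.0, 1.628]
force: [0.8, 0.5, -1.5]
grip_width: 0.0352
finger_force: 40.1
clock 18.8 turn(tool,deg) [0.  0.  0.1] shift after turn(mm) [ 0.1  0.7 -1.2] q [ 0.4   0.88  0.25  1.66 -0.32  0.64  0.88] pos [ 0.5214 -0.3942  0.0188] F [ 0.8  0.5 -1.5] grip 0.0352
clock: 19.47
position: [0.5217, -0.3947, 0.1425]
tool_rot: [3.139, 0.002, 1.628]
force: [0.3, -0.6, -0.4]
grip_width: 0.0348
finger_force: 40.2
clock 19.47 turn(tool,deg) [ 0.12  0.1  -2.91] shift after turn(mm) [461.7 135.9   2.5] q [ 0.35  0.71  0.32  1.62 -0.28  0.85  0.84] pos [ 0.5217 -0.3947  0.1425] F [ 0.3 -0.6 -0.4] grip 0.0348
```

```bash
python3 -m crank '0.025 .02 .006 0 0 0 -2.9;0.025 .03 .009 0 0 0 0;0.025 .038 .011 0 0 0 0;0.025 .038 .011 0 0 0 0;0.025 .038 .011 0 0 0 0;0.025 .038 .011 0 0 0 0;0.025 .038 .011 0 0 0 0;0.025 .038 .011 0 0 0 0';python3 -m crank '0.025 .038 .011 0 0 0 0;0.025 .036 .011 0 0 0 0;0.025 .03 .010 0 0 0 0;0.025 .015 .01 0 0 0 0;0.025 0 0 0 0 0 0;0.025 0 0 0 0 0 0;0.025 0 0 0 0 0 0;0.025 0 0 0 0 0 0'
python3 to.py .607 .079 .14 96.2
python3 - <<'E'
from h import *
import pickle
st=telemetry.observe(); f=grab_frame("wrist");pickle.dump((st,f),open("w9.pkl","wb")); save(f,"w9.png",s=1.4)
E
```

```text
clock: 20.13
position: [0.573, -0.1073, 0.1397]
tool_rot: [3.141, 0.0, 1.679]
force: [1.0, -0.7, -0.4]
grip_width: 0.0348
finger_force: 40.2
clock: 20.8
position: [0.6015, 0.0122, 0.1392]
tool_rot: [3.142, 0.0, 1.677]
force: [-0.4, -0.2, -0.9]
grip_width: 0.0347
finger_force: 40.2
clock 20.8 turn(tool,deg) [ 0.    0.03 -0.1 ] shift after turn(mm) [65.8 12.7 -0.8] q [-0.34  0.65  0.33  1.77 -0.28  0.77  0.24] pos [0.6015 0.0122 0.1392] F [-0.4 -0.2 -0.9] grip 0.0347
```

View pics/w9.png

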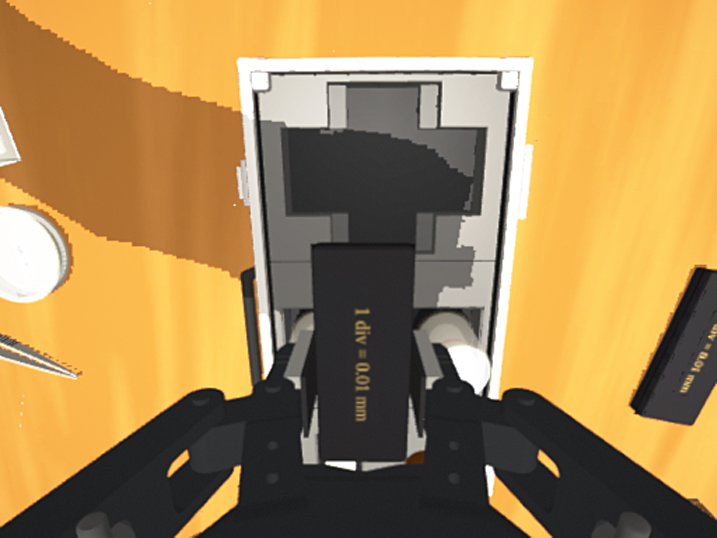

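The slip is held level and lined up with the recess: notch corners at (283,127), (487,127), (477,215) and (290,214).

```bash
python3 - <<'E'
from h import *
import pickle
st,f=pickle.load(open("w9.pkl","rb"))
a=np.radians(6.2); E=np.array([[np.cos(a),np.sin(a)],[-np.sin(a),np.cos(a)]])
def w(p,z): 
    q=onplane(f,np.array(p,float)/1.4,z,st)[:,:2]; print(q.round(4).tolist(),"mean",q.mean(0).round(4),"local",((q-[.607,.079])@E.T).round(4).tolist())
w([[283,127],[487,127],[477,215],[290,214]],.029)
w([[328,83],[440,83]],.029); w([[346,84],[421,84]],.007)
w([[238,58],[533,58]],.041)
w([[312,245],[414,247],[407,460],[318,458]],st["position"][2]-.019+.012)
E
```

```text
[[0.5477, 0.0964], [0.6611, 0.1086], [0.6646, 0.0593], [0.5543, 0.0482]] mean [0.6069 0.0781] local [[-0.0571, 0.0237], [0.057, 0.0236], [0.0551, -0.0258], [-0.0557, -0.025]]
[[0.5708, 0.1216], [0.6314, 0.1281]] mean [0.6011 0.1248] local [[-0.0314, 0.0462], [0.0295, 0.0462]]
[[0.5794, 0.1255], [0.6238, 0.1303]] mean [0.6016 0.1279] local [[-0.0224, 0.0492], [0.0222, 0.0492]]
[[0.5253, 0.127], [0.6751, 0.1433]] mean [0.6002 0.1352] local [[-0.0761, 0.0566], [0.0747, 0.0566]]
[[0.5796, 0.0549], [0.6139, 0.0578], [0.6239, -0.0301], [0.5879, -0.0329]] mean [0.6013 0.0124] local [[-0.0298, -0.0211], [0.0046, -0.0218], [0.0051, -0.1103], [-0.0311, -0.1092]]
```

```bash
python3 to.py .6068 .0782 .06 96.2; python3 -m crank '0.025 .01 .003 0 0 0 0;0.025 .02 .004 0 0 0 0;0.025 .02 .0035 0 0 0 0;0.025 .01 .002 .01 0 0 0;0.025 .005 0 .025 0 0 0;0.025 0 0 .025 0 0 0;0.025 0 0 .015 0 0 0;0.025 0 0 0 0 0 0';python3 to.py .6068 .0782 .027 96.2
```

```text
clock 20.85 turn(tool,deg) [ 0.    0.02 -0.1 ] shift after turn(mm) [64.9 12.4 79.1] q [-0.34  0.65  0.33  1.77 -0.28  0.77  0.24] pos [0.6015 0.0123 0.1391] F [-0.4 -0.4 -0.8] grip 0.0349
clock: 21.52
position: [0.6053, 0.0794, 0.0602]
tool_rot: [-3.137, 0.001, 1.679]
force: [-0.5, -0.9, -0.8]
grip_width: 0.0348
finger_force: 40.2
clock 21.52 turn(tool,deg) [-0.28  0.04  0.  ] shift after turn(mm) [-1.4  1.4 33.2] q [-0.42  0.78  0.28  1.77 -0.33  0.65  0.17] pos [0.6053 0.0794 0.0602] F [-0.5 -0.9 -0.8] grip 0.0348
```

```bash
python3 -m crank '0.025 -.0008 .0008 0 0 0 0;0.025 0 0 0.008 0 0 0;0.025 0 0 .008 0 0 0;0.025 0 0 0 0 0 0;0.025 0 0 0 0 0 0;0.025 0 0 0 0 0 0;0.025 0 0 0 0 0 0;0.025 0 0 0 0 0 0';python3 to.py .6068 .0782 .027 96.2; python3 -m crank '0.025 0 0 0.006 0 0 0;0.025 0 0 0.006 0 0 0;0.025 0 0 .004 0 0 0;0.025 0 0 0 0 0 0;0.025 0 0 0 0 0 0;0.025 0 0 0 0 0 0;0.025 0 0 0 0 0 0;0.025 0 0 0 0 0 0';python3 to.py .6068 .0782 .027 96.2
```

```text
clock: 22.18
position: [0.6082, 0.079, 0.0481]
tool_rot: [3.141, -0.0, 1.679]
force: [-0.5, 0.6, -1.3]
grip_width: 0.035
finger_force: 40.2
clock 22.18 turn(tool,deg) [ 0.03 -0.01  0.  ] shift after turn(mm) [-0.6 -1.5 21.1] q [-0.41  0.79  0.27  1.77 -0.34  0.62  0.17] pos [0.6082 0.079  0.0481] F [-0.5  0.6 -1.3] grip 0.035
clock: 22.85
position: [0.6082, 0.0789, 0.032]
tool_rot: [3.141, -0.0, 1.679]
force: [0.4, 0.4, -0.1]
grip_width: 0.0348
finger_force: 40.2
clock 22.85 turn(tool,deg) [ 0.02 -0.    0.  ] shift after turn(mm) [-0.6 -1.4  5. ] q [-0.4   0.82  0.26  1.77 -0.35  0.6   0.18] pos [0.6082 0.0789 0.032 ] F [ 0.4  0.4 -0.1] grip 0.0348
```

```bash
python3 -m crank '0.025 0 -.0005 0.003 0 0 0;0.025 0 0 0.002 0 0 0;0.025 0 0 0 0 0 0;0.05 0 0 0 0 0 0;0.05 0 0 0 0 0 0;0.05 0 0 0 0 0 0;0.05 0 0 0 0 0 0;0.05 0 0 0 0 0 0';python3 -m crank '0.05 0 0 -.005 0 0 0;0.05 0 0 -.015 0 0 0;0.05 0 0 -.03 0 0 0;0.06 0 0 -.04 0 0 0;0.075 0 0 -.035 0 0 0;0.075 0 0 -.01 0 0 0;0.075 0 0 0 0 0 0;0.075 0 0 0 0 0 0'
python3 - <<'E'
from h import *
import pickle
st=telemetry.observe(); f=grab_frame("wrist");pickle.dump((st,f),open("w10.pkl","wb")); save(f,"w10.png",(140,90,380,330),s=2.2)
P=cloud(f,st); v=P[(abs(P[...,0]-.607)<.01)&(abs(P[...,1]-.079)<.03)]; print("slip top z",np.nanpercentile(v[:,2],[5,50,95]))
E
python3 to.py .556 .336 .15 92
```

```text
clock: 23.52
position: [0.6076, 0.0789, 0.0269]
tool_rot: [3.141, 0.0, 1.679]
force: [-0.2, 0.6, -0.1]
grip_width: 0.0498
finger_force: 0.0
clock: 24.18
position: [0.6076, 0.0791, 0.1623]
tool_rot: [3.141, -0.0, 1.679]
force: [0.3, -0.7, -0.2]
grip_width: 0.075
finger_force: 0.0
slip top z [0.01839939 0.22468327 0.2340097 ]
clock 24.23 turn(tool,deg) [-0.03 -0.    4.21] shift after turn(mm) [258.6 -42.2  11.3] q [-0.46  0.63  0.35  1.73 -0.28  0.83  0.13] pos [0.6072 0.079  0.1613] F [-0.3 -0.1  0.2] grip 0.0751
```

View pics/w10.png

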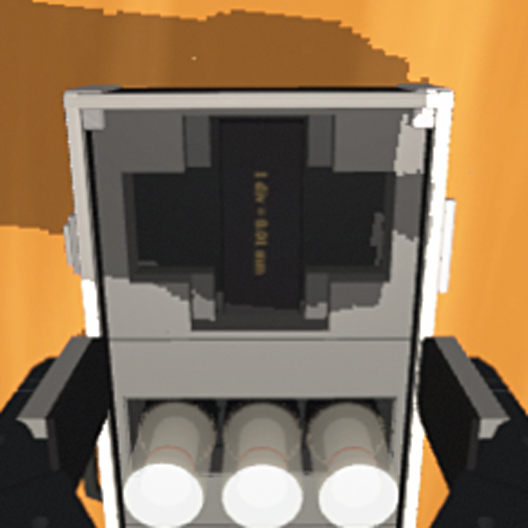

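The slip lies in the lower recess and all three cans stand upright. Before reaching for the booklet I check clearance to the microscope.

```bash
python3 - <<'E'
from h import *
import pickle
f=grab_frame("top"); st,F=pickle.load(open("f0.pkl","rb"))
for n,P in(("top",cloud(F["top"])),("scene",cloud(F["scene"]))):
  for lo,hi in((.03,.12),(.12,.25),(.25,.45)):
    m=(P[...,0]>.44)&(P[...,0]<.68)&(P[...,1]>.3)&(P[...,1]<.6)&(P[...,2]>lo)&(P[...,2]<hi); v=P[m]
    print(n,lo,len(v), v[np.argsort(v[:,1])[:400:60]].round(3).tolist())
H=np.array(F["wrist"]["hand_eye"]);print(H.round(3))
E
```

```text
top 0.03 1713 [[0.659, 0.431, 0.045], [0.645, 0.439, 0.064], [0.669, 0.445, 0.074], [0.639, 0.45, 0.046], [0.652, 0.456, 0.055], [0.616, 0.462, 0.041], [0.629, 0.471, 0.053]]
top 0.12 2449 [[0.679, 0.416, 0.209], [0.672, 0.437, 0.191], [0.663, 0.443, 0.168], [0.655, 0.45, 0.211], [0.65, 0.457, 0.15], [0.642, 0.463, 0.13], [0.641, 0.468, 0.183]]
top 0.25 3993 [[0.653, 0.431, 0.259], [0.672, 0.441, 0.277], [0.656, 0.447, 0.285], [0.659, 0.452, 0.283], [0.648, 0.458, 0.285], [0.643, 0.463, 0.29], [0.665, 0.468, 0.299]]
scene 0.03 1326 [[0.656, 0.425, 0.044], [0.675, 0.44, 0.097], [0.668, 0.447, 0.065], [0.663, 0.455, 0.094], [0.619, 0.464, 0.031], [0.645, 0.474, 0.104], [0.614, 0.482, 0.039]]
scene 0.12 1818 [[0.673, 0.413, 0.219], [0.665, 0.437, 0.127], [0.665, 0.444, 0.181], [0.653, 0.449, 0.151], [0.652, 0.456, 0.157], [0.643, 0.462, 0.191], [0.635, 0.468, 0.143]]
scene 0.25 2133 [[0.659, 0.428, 0.253], [0.679, 0.446, 0.302], [0.645, 0.458, 0.291], [0.636, 0.468, 0.277], [0.647, 0.479, 0.301], [0.626, 0.49, 0.293], [0.621, 0.5, 0.287]]
[[-0.001 -0.957 -0.291  0.074]
 [ 1.    -0.001  0.    -0.001]
 [-0.    -0.291  0.957 -0.123]
 [ 0.     0.     0.     1.   ]]
```

```bash
python3 -m crank '0.075 .015 0 0 0 0 2;0.075 .03 -.006 0 0 0 2;0.075 .038 -.006 0 0 0 0;0.075 .038 -.006 0 0 0 0;0.075 .038 -.006 0 0 0 0;0.075 .035 -.006 0 0 0 0;0.075 .03 -.006 0 0 0 0;0.075 .015 -.006 0 0 0 0';python3 -m crank '0.075 0 0 0 0 0 0;0.075 0 0 0 0 0 0;0.075 0 0 0 0 0 0;0.075 0 0 0 0 0 0;0.075 0 0 0 0 0 0;0.075 0 0 0 0 0 0;0.075 0 0 0 0 0 0;0.075 0 0 0 0 0 0'; python3 slip.py .556 .336 .010 b w11.png; python3 to.py .556 .336 .07 92
```

```text
clock: 24.95
position: [0.5524, 0.3199, 0.16]
tool_rot: [-3.139, -0.0, 1.613]
force: [-0.8, 0.5, -0.7]
grip_width: 0.0752
finger_force: 0.0
clock: 25.62
position: [0.5544, 0.3154, 0.1618]
tool_rot: [3.142, -0.0, 1.609]
force: [0.3, -0.0, 0.2]
grip_width: 0.0751
finger_force: 0.0
((0.5567963123321533, 0.33497878909111023), (0.053514767438173294, 0.08414337038993835), 4.1328444480896)
depth rect ((0.5568772554397583, 0.3347722291946411), (0.05362122505903244, 0.08447445183992386), 4.163249492645264) 0.00969297818170653
clock 25.67 turn(tool,deg) [ 0.   -0.    0.19] shift after turn(mm) [20.4  2.3 91.8] q [-0.86  0.68  0.38  1.66 -0.31  0.87 -0.31] pos [0.5544 0.3156 0.1618] F [-0.5  0.6  0.9] grip 0.0751
```

View pics/w11.png

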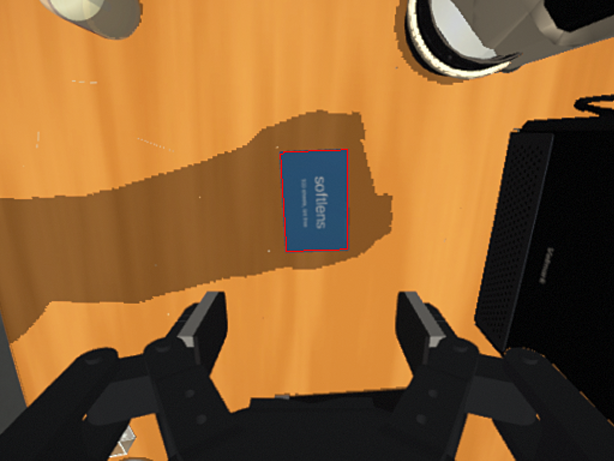

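The booklet is outlined at (315,200), centred at (0.557,0.335) with yaw 4.1°, and has clear space around it.

```bash
python3 to.py .5568 .335 .0155 94.1; python3 -m crank '0.07 .019 .001 .01 0 0 -1.9;0.07 0 0 .03 0 0 0;0.07 0 0 .03 0 0 0;0.07 0 0 .025 0 0 0;0.07 0 0 .01 0 0 0;0.07 0 0 0 0 0 0;0.07 0 0 0 0 0 0;0.07 0 0 0 0 0 0';python3 to.py .5568 .335 .0155 94.1
```

```text
clock 25.67 turn(tool,deg) [ 0.   -0.   -1.91] shift after turn(mm) [ 19.2   3.8 146.3] q [-0.86  0.68  0.38  1.66 -0.31  0.87 -0.31] pos [0.5544 0.3156 0.1618] F [-0.5  0.6  0.9] grip 0.0751
clock: 26.33
position: [0.5554, 0.3351, 0.0584]
tool_rot: [3.14, -0.001, 1.642]
force: [1.1, 1.0, 0.4]
grip_width: 0.0701
finger_force: 0.0
clock 26.33 turn(tool,deg) [ 0.1  -0.05 -0.01] shift after turn(mm) [-0.2  1.4 42.9] q [-0.83  0.82  0.31  1.67 -0.35  0.7  -0.27] pos [0.5554 0.3351 0.0584] F [1.1 1.  0.4] grip 0.0701
```

```bash
python3 -m crank '0.07 0 .001 .015 0 0 0;0.07 0 0 .013 0 0 0;0.07 0 0 .009 0 0 0;0.07 0 0 .005 0 0 0;0.07 0 0 0 0 0 0;0.065 0 0 0 0 0 0;0.045 0 0 0 0 0 0;0.045 0 0 0 0 0 0' 40;python3 to.py .5568 .335 .0155 94.1;  python3 -m crank '0.045 0 0 0 0 0 0;0.045 0 0 0 0 0 0;0.045 0 0 0 0 0 0;0.045 0 0 -.01 0 0 0;0.045 0 0 -.03 0 0 0;0.045 0 0 -.03 0 0 0;0.045 0 0 -.03 0 0 0;0.045 0 0 -.02 0 0 0' ;python3 to.py .607 .078 .135 96.2
```

```text
clock: 27.0
position: [0.5559, 0.3349, 0.0156]
tool_rot: [3.141, -0.0, 1.642]
force: [-0.6, -0.1, -0.6]
grip_width: 0.0541
finger_force: 42.0
clock 27.0 turn(tool,deg) [ 0.05 -0.02 -0.  ] shift after turn(mm) [0.  0.9 0.1] q [-0.81  0.89  0.28  1.67 -0.37  0.64 -0.26] pos [0.5559 0.3349 0.0156] F [-0.6 -0.1 -0.6] grip 0.0541
clock: 27.67
position: [0.5562, 0.335, 0.1384]
tool_rot: [3.139, -0.001, 1.642]
force: [1.0, -0.4, 0.7]
grip_width: 0.0537
finger_force: 42.4
clock 27.67 turn(tool,deg) [ 0.13 -0.07 -2.11] shift after turn(mm) [-261.    22.7    3.4] q [-0.86  0.72  0.36  1.64 -0.32  0.84 -0.3 ] pos [0.5562 0.335  0.1384] F [ 1.  -0.4  0.7] grip 0.0537
```

```bash
python3 -m crank '0.045 -.015 .001 0 0 0 -2.1;0.045 -.03 .003 0 0 0 0;0.045 -.038 .003 0 0 0 0;0.045 -.038 .003 0 0 0 0;0.045 -.038 .003 0 0 0 0;0.045 -.038 .003 0 0 0 0;0.045 -.035 .003 0 0 0 0;0.045 -.02 .003 0 0 0 0';python3 -m crank '0.045 -.009 .001 0 0 0 0;0.045 0 0 .02 0 0 0;0.045 0 0 .02 0 0 0;0.045 0 0 .01 0 0 0;0.045 0 0 0 0 0 0;0.045 0 0 0 0 0 0;0.045 0 0 0 0 0 0;0.045 0 0 0 0 0 0'; python3 to.py .6073 .0785 .036 96.2
python3 - <<'E'
from h import *
import pickle
st=telemetry.observe(); f=grab_frame("wrist");pickle.dump((st,f),open("w12.pkl","wb")); save(f,"w12.png",s=1.4)
E
```

```text
clock: 28.33
position: [0.6045, 0.0818, 0.1359]
tool_rot: [3.141, 0.001, 1.675]
force: [1.0, 0.5, -0.6]
grip_width: 0.0536
finger_force: 42.4
clock: 29.0
position: [0.6066, 0.0781, 0.0859]
tool_rot: [3.14, -0.0, 1.679]
force: [-0.3, -0.3, 0.1]
grip_width: 0.0541
finger_force: 42.4
clock 29.0 turn(tool,deg) [ 0.08 -0.01  0.02] shift after turn(mm) [ 0.4  0.7 49.9] q [-0.42  0.74  0.3   1.77 -0.32  0.68  0.16] pos [0.6066 0.0781 0.0859] F [-0.3 -0.3  0.1] grip 0.0541
```

View pics/w12.png

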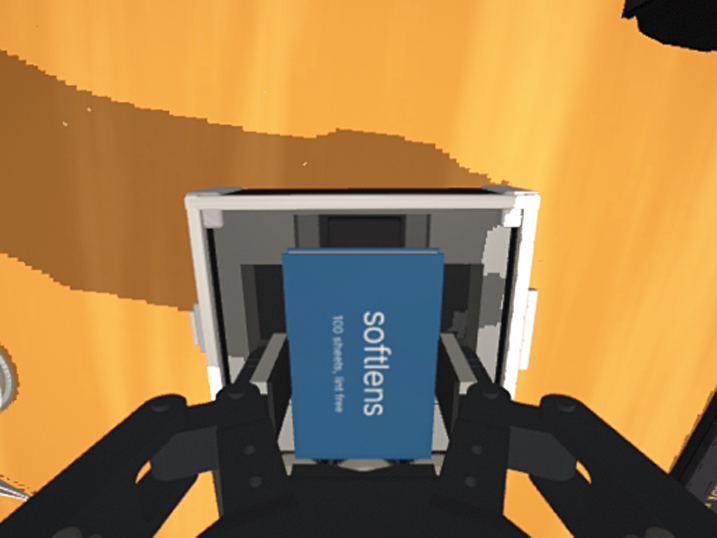

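The booklet is held centred and aligned over the recess, so I'm lowering it.

```bash
python3 -m crank '0.045 .0004 .0007 .012 0 0 0;0.045 0 0 .012 0 0 0;0.045 0 0 .01 0 0 0;0.045 0 0 .006 0 0 0;0.045 0 0 .004 0 0 0;0.045 0 0 0 0 0 0;0.045 0 0 0 0 0 0;0.045 0 0 0 0 0 0';python3 to.py .6073 .0785 .036 96.2; python3 -m crank '0.045 0 0 .003 0 0 0;0.045 0 0 .003 0 0 0;0.045 0 0 0 0 0 0;0.045 0 0 0 0 0 0;0.045 0 0 0 0 0 0;0.045 0 0 0 0 0 0;0.045 0 0 0 0 0 0;0.045 0 0 0 0 0 0';python3 to.py .6073 .0785 .036 96.2
```

```text
clock: 29.72
position: [0.607, 0.0782, 0.0411]
tool_rot: [3.141, 0.0, 1.679]
force: [0.4, -0.6, -0.6]
grip_width: 0.0539
finger_force: 42.4
clock 29.72 turn(tool,deg) [ 0.03  0.   -0.01] shift after turn(mm) [0.3 0.4 5.1] q [-0.4   0.8   0.27  1.77 -0.34  0.61  0.17] pos [0.607  0.0782 0.0411] F [ 0.4 -0.6 -0.6] grip 0.0539
clock: 30.38
position: [0.6067, 0.0782, 0.0348]
tool_rot: [-3.142, 0.0, 1.679]
force: [-0.2, -0.5, -0.9]
grip_width: 0.0539
finger_force: 42.4
clock 30.38 turn(tool,deg) [-0.  0.  0.] shift after turn(mm) [ 0.2  0.6 -1.2] q [-0.4   0.81  0.26  1.78 -0.34  0.6   0.17] pos [0.6067 0.0782 0.0348] F [-0.2 -0.5 -0.9] grip 0.0539
```

```bash
python3 -m crank '0.045 0 0 0.0005 0 0 0;0.065 0 0 0 0 0 0;0.065 0 0 0 0 0 0;0.065 0 0 0 0 0 0;0.065 0 0 0 0 0 0;0.065 0 0 0 0 0 0;0.065 0 0 0 0 0 0;0.065 0 0 0 0 0 0';python3 -m crank '0.065 0 0 -.005 0 0 0;0.065 0 0 -.015 0 0 0;0.065 0 0 -.03 0 0 0;0.065 0 0 -.04 0 0 0;0.065 0 0 -.04 0 0 0;0.065 0 0 -.04 0 0 0;0.065 0 0 -.03 0 0 0;0.065 0 0 0 0 0 0'
python3 slip.py .607 .0785 .029 b w13a.png 2>&1 | head -0
python3 - <<'E'
from h import *
st=telemetry.observe(); f=grab_frame("wrist"); save(f,"w13.png",s=1.5)
P=cloud(f,st); hsv=cv2.cvtColor(f["pixels"],cv2.COLOR_RGB2HSV); H,S=hsv[...,0],hsv[...,1]
m=(H>95)&(H<125)&(S>80)&(abs(P[...,0]-.607)<.06)&(abs(P[...,1]-.079)<.06); v=P[m]
print(len(v),cv2.minAreaRect(v[:,:2].astype(np.float32)),np.percentile(v[:,2],[2,50,98]))
E
```

```text
clock: 31.05
position: [0.6067, 0.0782, 0.0343]
tool_rot: [3.142, 0.0, 1.679]
force: [0.1, 0.5, 0.5]
grip_width: 0.0651
finger_force: 0.0
clock: 31.72
position: [0.6089, 0.0781, 0.241]
tool_rot: [3.133, -0.001, 1.679]
force: [-0.0, -0.2, -0.7]
grip_width: 0.0653
finger_force: 0.0
3467 ((0.6067659258842468, 0.07784102857112885), (0.0963759571313858, 0.0989639088511467), 48.228660583496094) [0.01779182 0.02879283 0.29469462]
```

View pics/w13.png

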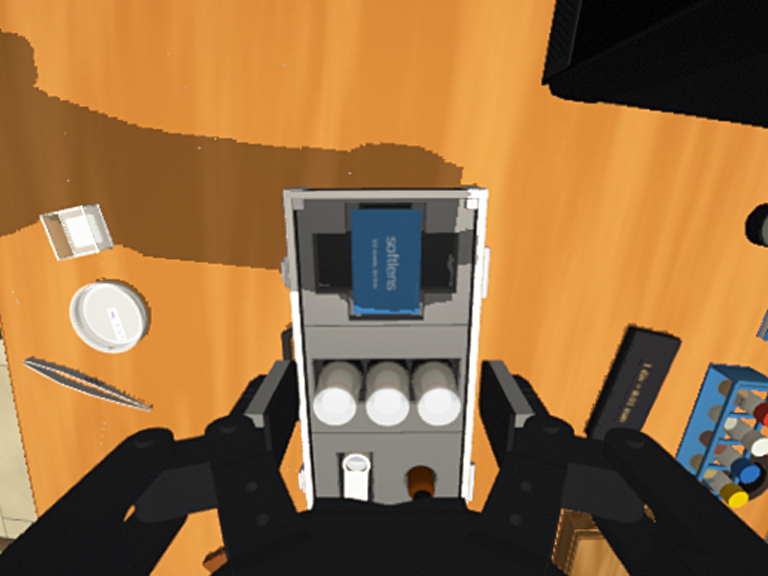

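The booklet lies flush in the recess at (387,262), and the three cans, loupe and bottle look upright. One last numeric check of heights from the fixed cameras, then I hand in.

```bash
python3 - <<'E'
from h import *
import pickle
st,F=pickle.load(open("f0.pkl","rb")); print(telemetry.observe()["clock"])
for n in("scene","top"):
    f=grab_frame(n); P=cloud(f); Q=cloud(F[n])
    for nm,c,lo,hi in(("bottle cap",(.661,-.1256),.055,.08),("canC",(.618,-.0265),.055,.08),("canN",(.5775,-.030),.055,.08),("canF",(.658,-.0225),.055,.08),("loupe",(.60,-.13),.02,.04),("tissue",(.607,.079),.02,.04)):
        o=[]
        for A in(P,Q):
            v=A[(np.hypot(A[...,0]-c[0],A[...,1]-c[1])<.018)&(A[...,2]>lo)&(A[...,2]<hi)]; o.append((len(v),np.round(np.nanmedian(v,0),4).tolist() if len(v) else None, np.round(v[:,2].max(),4) if len(v) else 0))
        print(n,nm,o)
E
```

```text
31.8167
scene bottle cap [(36, [0.6592, -0.1296, 0.0667], np.float64(0.0723)), (0, None, 0)]
scene canC [(69, [0.6138, -0.0337, 0.073], np.float64(0.0785)), (0, None, 0)]
scene canN [(66, [0.5748, -0.0355, 0.0731], np.float64(0.0786)), (77, [0.5733, -0.0359, 0.0726], np.float64(0.078))]
scene canF [(66, [0.6538, -0.0278, 0.0729], np.float64(0.0775)), (78, [0.654, -0.0311, 0.0706], np.float64(0.0783))]
scene loupe [(44, [0.6011, -0.1305, 0.0282], np.float64(0.0329)), (50, [0.603, -0.1299, 0.0281], np.float64(0.0334))]
scene tissue [(42, [0.6068, 0.0788, 0.0316], np.float64(0.0356)), (0, None, 0)]
top bottle cap [(35, [0.6613, -0.1233, 0.0667], np.float64(0.0718)), (0, None, 0)]
top canC [(117, [0.6179, -0.0245, 0.0723], np.float64(0.0794)), (0, None, 0)]
top canN [(117, [0.578, -0.0302, 0.0724], np.float64(0.078)), (116, [0.5768, -0.0276, 0.0723], np.float64(0.0792))]
top canF [(115, [0.6575, -0.0213, 0.0722], np.float64(0.0794)), (115, [0.6577, -0.0213, 0.0723], np.float64(0.0795))]
top loupe [(90, [0.6014, -0.1307, 0.0254], np.float64(0.0331)), (93, [0.601, -0.1293, 0.0256], np.float64(0.0372))]
top tissue [(0, None, 0), (0, None, 0)]
```

```bash
python3 -c "
from workcell import bot
print(bot.job_done())"
```

```text
the job is handed in; nothing more can be done
None
```

The job is handed in at about 32 s, with no verdict returned: the last camera check showed can, bottle and booklet in place and the packed cans and loupe unmoved; the micrometer was last seen lying in its recess before the booklet covered it.

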